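# Cover the mini mugs with tip-up lids

### The job

Put an olive-wood lid on every white mini mug standing on the counter, each lid centred, level and resting on the rim. The lids lie flush in the lid board: press a lid down at its near end so that its far end tips up, and take it by its sides there. Leave the mugs standing, any spare lid lying level in a pocket, every pocket floor pressed level again, and the other things on the counter where they are.

Things in the scene. Friction and masses are not known exactly. Their poses are not given: they have to be found in the camera images.
- board: fixed dark wooden lid board, 284 mm along y, 92 along x, 34 high; origin on its underside at the middle pocket's centre, z up. Its front (-x) faces the robot. Three pockets 64 mm wide, 90 mm apart along y, have walls 34 mm high at the sides and far (+x) end (inner face 36 mm from the pocket centre) and are open at the near (-x) end, like thumb notches
- pocket1 (a point): fixed point at the centre of the left (+y) pocket, at a level lid's middle (30 mm over the counter); axes as the board's. The pocket's aluminium floor plate, when level, has its top 4 mm under this point, reaches 31 mm to the near and 32 mm to the far side of this point, and has a 4 mm lip at the near end that stops a lid from sliding off
- rocker1 (a joint): angle (rad) of the left (+y) pocket's floor plate: 0 level, up to 0.52 with its near end pressed down and its far end risen. It turns about an axis along the board's y, 4 mm to the near side of the pocket centre, 30 mm over the counter. The hinge is stiff (0.03 N m: 2 to 3 N near an end) and stays where it is left
- pocket2 (a point): fixed point at the centre of the middle pocket, at a level lid's middle (30 mm over the counter); axes as the board's. The pocket's aluminium floor plate, when level, has its top 4 mm under this point, reaches 31 mm to the near and 32 mm to the far side of this point, and has a 4 mm lip at the near end that stops a lid from sliding off
- rocker2 (a joint): angle (rad) of the middle pocket's floor plate: 0 level, up to 0.52 with its near end pressed down and its far end risen. It turns about an axis along the board's y, 4 mm to the near side of the pocket centre, 30 mm over the counter. The hinge is stiff (0.03 N m: 2 to 3 N near an end) and stays where it is left
- pocket3 (a point): fixed point at the centre of the right (-y) pocket, at a level lid's middle (30 mm over the counter); axes as the board's. The pocket's aluminium floor plate, when level, has its top 4 mm under this point, reaches 31 mm to the near and 32 mm to the far side of this point, and has a 4 mm lip at the near end that stops a lid from sliding off
- rocker3 (a joint): angle (rad) of the right (-y) pocket's floor plate: 0 level, up to 0.52 with its near end pressed down and its far end risen. It turns about an axis along the board's y, 4 mm to the near side of the pocket centre, 30 mm over the counter. The hinge is stiff (0.03 N m: 2 to 3 N near an end) and stays where it is left
- lid1: olive-wood lid, a plain square plate 60 x 60 x 8 mm, about 28 g; origin at the centre of its underside, x and y along its edges, z up through its thickness. At the start it lies loose in pocket 1 on the floor plate, its top flush with the board, its axes as the board's; all three lids are alike and may go on any mug
- lid2: olive-wood lid, a plain square plate 60 x 60 x 8 mm, about 28 g; origin at the centre of its underside, x and y along its edges, z up through its thickness. At the start it lies loose in pocket 2 on the floor plate, its top flush with the board, its axes as the board's; all three lids are alike and may go on any mug
- lid3: olive-wood lid, a plain square plate 60 x 60 x 8 mm, about 28 g; origin at the centre of its underside, x and y along its edges, z up through its thickness. At the start it lies loose in pocket 3 on the floor plate, its top flush with the board, its axes as the board's; all three lids are alike and may go on any mug
- lid1_mid (a point): centre of that lid, halfway through its thickness (4 mm over its underside)
- lid2_mid (a point): centre of that lid, halfway through its thickness (4 mm over its underside)
- lid3_mid (a point): centre of that lid, halfway through its thickness (4 mm over its underside)
- mug1: white ceramic mini mug standing open on the counter, 51 mm across the rim, 55 mm tall, 160 g, small handle at its +y; origin at the centre of its underside, z up. Two or three mugs are there; an absent one reads None
- mug2: white ceramic mini mug standing open on the counter, 51 mm across the rim, 55 mm tall, 160 g, small handle at its +y; origin at the centre of its underside, z up. Two or three mugs are there; an absent one reads None
- mug3: white ceramic mini mug standing open on the counter, 51 mm across the rim, 55 mm tall, 160 g, small handle at its +y; origin at the centre of its underside, z up. Two or three mugs are there; an absent one reads None
- jar: closed amber jar, 68 mm across, 85 mm tall; origin at the centre of its underside; a bystander, leave it where it is
- measure: stainless measuring cup, 72 mm across, 45 mm tall, flat handle to its -x; origin at the centre of its underside; a bystander, leave it where it is
- silicone_cup: folded grey silicone cup, 86 mm across, 18 mm tall; origin at the centre of its underside; a bystander, leave it where it is
- coaster: round olive-wood coaster, 96 mm across, 9 mm thick; origin at the centre of its underside; a bystander, leave it where it is
- spoon: spoon lying flat along its x; a bystander, leave it where it is
- tin: closed steel tin, 72 mm across, 100 mm tall; origin at the centre of its underside; a bystander, leave it where it is

How it is judged:
By the outcome, as a careful person would: the job done as asked, in the order asked, and still so for the second after the job is handed in, with the robot touching nothing.
Of mug1, mug2, mug3 only 2 to 3 are there at a start; the rules pass over those that are not, and their reading is None.
At some moment in a run one of mug1, mug2, mug3 may be knocked a few centimetres aside while the robot is not near it.
It also fails if it takes over 210 s, if anything falls off the work surface, if the arm or the gripper's body presses on something with over 40 N, if the wrist force passes 120 N, or if a joint passes its speed limit or range.

### The arm

A 6-joint arm with a two-finger parallel gripper is mounted at the origin on the work surface. World frame = base frame: x ahead of the robot, y to its left, z up, the work surface at z = 0. Lengths are in mm, angles in rad, forces in N, time in s.
With the tool pointing down it reaches from about 325 to 900 mm from the base axis. Payload 6.1 kg.
Tool frame: the origin (TCP) lies at the very end of the fingers, on their centre line; the grasp point (between the pads) lies 19 mm behind it (hold_point_z is the distance from the TCP to the grasp point, in mm); z points along the fingers, y is the line along which they close (so a half turn about z gives the same grasp; the last joint's range is limited). The gripper opens to 87 mm and grips with 3 to 60 N. Pads are 19 mm wide; open, the fingers measure 117 mm over their backs; the gripper's body (75 mm by 190 mm) begins 51 mm behind the grasp point.
Start: joints at [1.05, 0.22, 1.526, -0, 1.395, -0.126], TCP at [240.387, 576.914, 222.538] pointing down, gripper open.
Joint ranges: [-2.98, 2.98], [-0.91, 2.08], [0.09, 2.57], [-1.24, 4.39], [0.2, 2.65], [-2.68, 2.68]. Speed limits (rad/s): [2.57, 2.57, 3.01, 3.14, 3.14, 3.14].

### API

Orientations are given as a unit quaternion [x, y, z, w].
In Python, from cell import * gives the robot as it stands. The module is installed in compiled form; this text tells all that it offers.
- The arm moves only by the tool apply_moves, never from a script. Its argument "motion" is one flat list of numbers, 4 for each row, row after row: the shift along the tool's x, y, z each as a share of 0.04 m, from -1 to 1, then the turn about the tool's z as a share of 0.5 rad, from -1 to 1. A call has 1 to 20 rows; each row shifts and turns the commanded pose from where the row before left it, along the tool's axes as they then stand; what a row does not reach is not made up. A row lasts 1/8 s, in which the tool goes at most 62.5 mm and 10.7 degrees, less where a joint would pass 70% of its speed; a pose out of reach is approached as far as the arm can. A call with a number of a shift or a turn outside -1 to 1 is refused whole. A call with a gripper value outside its range is refused whole. "gripper" is the opening, from 0 (shut) to 1 (fully open), set as the call begins (left out, the last holds). The fingers move at their own pace and stop on an object; "newtons" is the grip in N (left out, the last holds). Time passes only in rows, so rows that do not move let the fingers close. It gives the time, the measured TCP pose, the force, the opening and the grip force at its end, in the units of the state.
- get_state(): the state, without advancing time (a new reading comes with each control period).
- snapshot(name): name is "scene" or "top"; returns a dict with "image" (384x512x3 uint8, blue, green, red), "vertical_fov" (degrees; the focal length in pixels is half the picture's height over the tangent of half this angle, whatever the lens; pixels are square), "cx", "cy" (the principal point, pixels), "R" (3x3) and "t" (3): a world point X has camera coordinates R X + t. Camera axes: x right, y down, z forward; pixel columns grow to the right and rows downward; lengths in mm; the calibration is good to about 2 mm. A picture is of the moment at which its call begins. There is no depth.
- hand_in(): hands the job in; it is judged then, once.
The state is a dict: "clock": time; "q": joint angles; "dq": joint speeds; "tau": joint torques, N m; "eef_pos": TCP position; "ee_rot": TCP orientation; "contact_force": force on the tool from outside, world axes, zero at the start; "torque": the same for the moment, N m; "opening": finger opening in mm; "finger_force": force on a finger pad.
Only numpy, scipy, OpenCV 4.12 (cv2) and the standard library are available. Lean on these libraries where they do the work, as an engineer would, in place of code of your own. Each camera call takes 0.05 s, during which the arm holds its last target. There are 200 camera calls.

## Working session

There is one attempt and no reset: what is moved stays moved. The work goes in short steps, Python scripts to look and compute and a tool call to move; the robot and the scene stay as the last step left them, time stands still between calls to the robot, and variables do not carry over. Pictures are saved under pics/ and viewed, at most 14 in all, crops included, and the job is handed in when it is done.

Besides the shell and the picture viewer there is one more tool, called after "Call:" as name(argument=value, ...) on one line, values as JSON. apply_moves: Moves the arm, as the interface text tells. Shift numbers are shares of 0.04 m and turn numbers shares of 0.5 rad, none past 1 either way. Its arguments: {"type":"object","properties":{"motion":{"type":"array","items":{"type":"number"}},"gripper":{"type":"number"},"newtons":{"type":"number"}},"required":["motion"]}

```bash
mkdir -p pics; python3 - <<'E'
from cell import *
import cv2
s=get_state();print({k:s[k] for k in("clock","eef_pos","ee_rot","opening","contact_force")})
for n in("scene","top"):
    d=snapshot(n);cv2.imwrite(f"pics/{n}0.png",d["image"]);print(n,d["vertical_fov"],d["cx"],d["cy"],d["R"],d["t"])
E
```

```text
{'clock': 0.0, 'eef_pos': array([240.10364987, 576.35662786, 221.45324302]), 'ee_rot': array([ 1.96148359e-01,  9.80573756e-01, -9.16076267e-04, -3.02536685e-04]), 'opening': 87.02645938780205, 'contact_force': array([-0.58296072, -0.25696092, -0.7289092 ])}
scene 55.1668590862749 259.1228714077967 195.7000994698005 [[-0.84598452  0.53299589 -0.01501896]
 [ 0.4528022   0.70325478 -0.54809022]
 [-0.28156767 -0.47047646 -0.83628437]] [ 516.94011398 -228.37909427 1255.89316485]
top 47.9593580808796 257.90276276997423 187.5109879847032 [[-0.02288906 -0.99973504  0.00243641]
 [-0.99298232  0.02245148 -0.11611217]
 [ 0.1160267  -0.00507701 -0.99323312]] [  -2.06820455  617.7687137  1203.42726716]
```

View pics/top0.png

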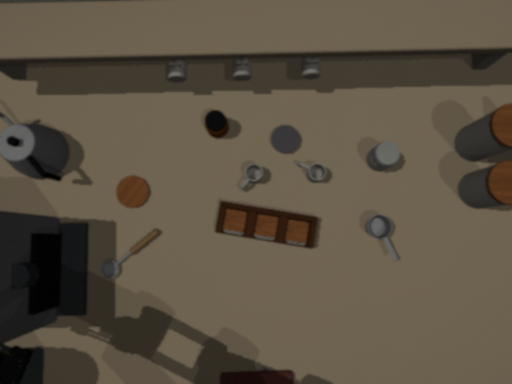

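View pics/scene0.png

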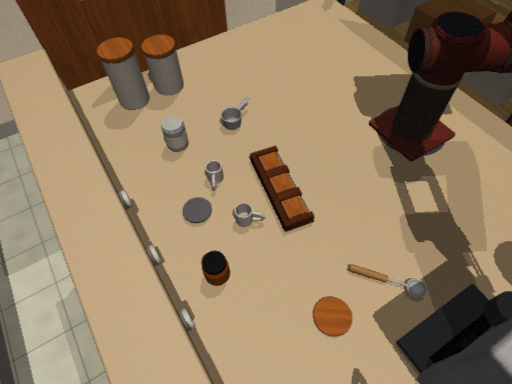

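The top view shows the board at about (266,226) with three lids. Two mugs are visible, at about (254,174) and (317,172). I'll segment next.

```bash
cat > h.py <<'E'
from cell import *
import cv2, numpy as np
def f(d): return d["image"].shape[0]/2/np.tan(np.radians(d["vertical_fov"]/2))
def cast(d,uv,z):
    uv=np.atleast_2d(uv).astype(float);F=f(d);R=np.array(d["R"]);C=-R.T@np.array(d["t"])
    r=np.c_[(uv[:,0]-d["cx"])/F,(uv[:,1]-d["cy"])/F,np.ones(len(uv))]@R
    return C+r*((z-C[2])/r[:,2])[:,None]
def proj(d,X):
    X=np.atleast_2d(X)@np.array(d["R"]).T+np.array(d["t"]);return X[:,:2]/X[:,2:]*f(d)+[d["cx"],d["cy"]]
def save(d,name,c=None,k=6):
    im=d["image"]
    if c: im=cv2.resize(im[c[1]:c[3],c[0]:c[2]],None,fx=k,fy=k,interpolation=cv2.INTER_CUBIC)
    cv2.imwrite(f"pics/{name}.png",im)
E
python3 - <<'E'
from h import *
for n,c,lc in(("top",(205,150,335,255),0),("scene",(195,140,320,240),0)):
    d=snapshot(n);save(d,n+"c",c)
    hsv=cv2.cvtColor(d["image"],cv2.COLOR_BGR2HSV)
    x0,y0,x1,y1=c
    if n=="top":y0=200
    m=np.zeros(hsv.shape[:2],np.uint8)
    m[y0:y1,x0:x1]=cv2.inRange(hsv,(0,120,75),(14,255,255))[y0:y1,x0:x1]
    for col,mm in(("lid",m),):
        k,_,st,ce=cv2.connectedComponentsWithStats(mm)
        for i in range(1,k):
            if st[i,4]>40: print(n,col,st[i],ce[i].round(1),cast(d,ce[i],34).round(1))
    dk=np.zeros_like(m);dk[y0:y1,x0:x1]=((hsv[...,2]<75)&(hsv[...,1]>110))[y0:y1,x0:x1]*255
    mm=dk|m;cs=max(cv2.findContours(mm,0,1)[0],key=cv2.contourArea);r=cv2.minAreaRect(cs)
    print(n,"board",r,cast(d,cv2.boxPoints(r),34).round(1).tolist())
    for p in((240,226),(266,226),(266,241),(252,224),(254,172),(250,200)): 
        if n=="top":print(p,hsv[p[1],p[0]])
E
```

```text
top lid [224 209  22  23 380] [234.7 220.2] [[525.6  52.3  34. ]]
top lid [255 215  22  22 385] [266.  225.6] [[508.2 -36.7  34. ]]
top lid [286 220  22  23 388] [296.9 231. ] [[ 490.9 -124.2   34. ]]
top board ((266.3648681640625, 224.31080627441406), (98.80377960205078, 30.74260711669922), 9.462323188781738) [[495.2, 108.3, 34.0], [581.3, 92.9, 34.0], [528.5, -184.6, 34.0], [443.1, -166.9, 34.0]]
(240, 226) [ 13 171  94]
(266, 226) [ 12 168  88]
(266, 241) [17 75 92]
(252, 224) [ 11 175  48]
(254, 172) [20 19 80]
(250, 200) [ 18  68 112]
scene lid [250 146  27   9  44] [263.9 149.5] [[ 485.1 -170.4   34. ]]
scene lid [258 152  44  48 868] [277.6 174.9] [[504.2 -63.2  34. ]]
scene lid [281 195  33  26 447] [294.8 207.6] [[527.6  59.8  34. ]]
scene board ((281.4650573730469, 187.2620086669922), (88.37670135498047, 33.11835479736328), 63.90457534790039) [[541.3, -180.6, 34.0], [428.8, -180.2, 34.0], [501.2, 123.9, 34.0], [597.0, 116.6, 34.0]]
```

View pics/topc.png

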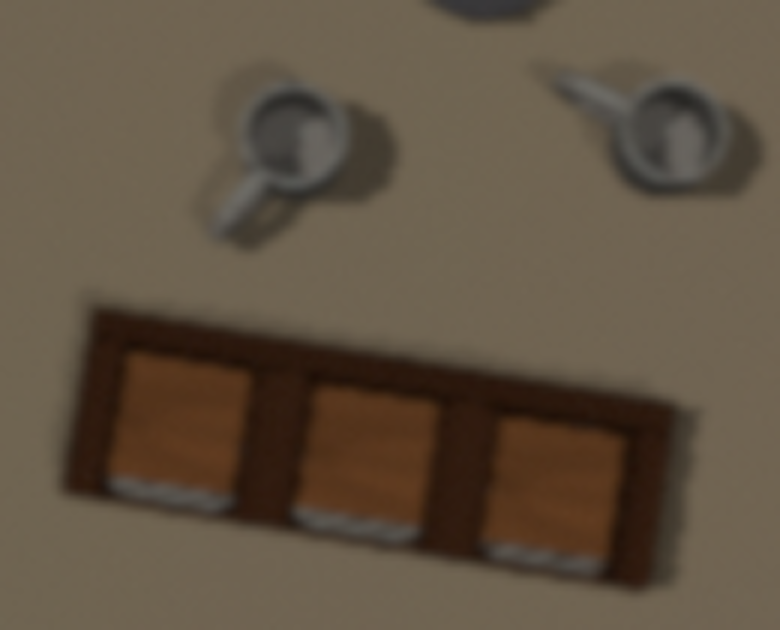

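View pics/scenec.png

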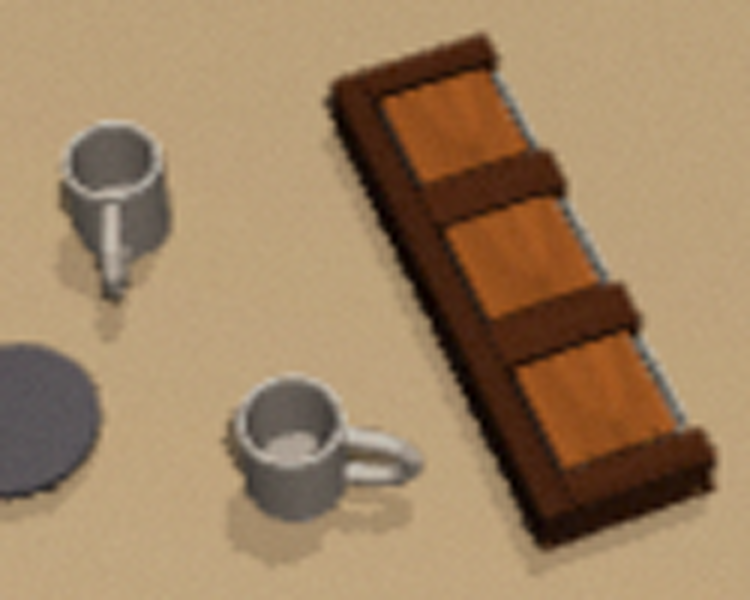

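The crops show both mugs clearly: rims at top px (254.1,172.4) and (316.9,171.3), scene px (243.3,209.6) and (213.4,167.1). Mug A's handle points toward the board and mug B's points +y. All three lids are flush and the board is yawed about -11°.

```bash
python3 - <<'E'
from h import *
t=snapshot("top");s=snapshot("scene")
o=lambda p,o:(np.array(p,float)+.5)/6-.5+o
ct=np.array([205,150]);cs=np.array([195,140])
print("rims top",cast(t,[o((297,137),ct),o((674,130),ct)],55).round(1).tolist())
print("rims sc ",cast(s,[o((292,420),cs),o((113,165),cs)],55).round(1).tolist())
print("handle tips z~30 top",cast(t,[o((215,235),ct),o((545,70),ct)],30).round(1).tolist())
print("handle tips z~30 sc",cast(s,[o((415,462),cs),o((115,290),cs)],30).round(1).tolist())
print("lids sc",cast(s,[o((597,400),cs),o((522,259),cs),o((456,125),cs)],34).round(1).tolist())
print("lids top",cast(t,[o((181,418),ct),o((371,449),ct),o((560,484),ct)],34).round(1).tolist())
print("board corners sc far-left(+y), far-right",cast(s,[o((545,525),cs),o((333,85),cs)],34).round(1).tolist())
print("board corners top",cast(t,[o((97,310),ct),o((674,405),ct),o((645,588),ct)],34).round(1).tolist())
E
```

```text
rims top [[658.7, -6.2, 55.0], [658.0, -184.7, 55.0]]
rims sc  [[660.7, -2.7, 55.0], [659.7, -179.9, 55.0]]
handle tips z~30 top [[615.8, 34.3, 30.0], [692.6, -126.9, 30.0]]
handle tips z~30 sc [[617.0, 34.9, 30.0], [689.5, -128.8, 30.0]]
lids sc [[526.7, 55.1, 34.0], [510.5, -32.5, 34.0], [491.5, -121.7, 34.0]]
lids top [[528.2, 51.9, 34.0], [511.5, -37.9, 34.0], [492.9, -127.1, 34.0]]
board corners sc far-left(+y), far-right [[585.9, 97.5, 34.0], [531.2, -179.4, 34.0]]
board corners top [[580.6, 91.2, 34.0], [529.0, -182.6, 34.0], [443.2, -165.5, 34.0]]
```

```bash
cat >> h.py <<'E'
from scipy.spatial.transform import Rotation as Ro
BX=np.array([.981,-.193]);BY=np.array([.193,.981]);P={1:np.array([527,53.5]),2:np.array([510,-35.5]),3:np.array([492.3,-124])}
def bp(p,x,y=0): return P[p]+x*BX+y*BY
def plan(xy,z,yaw=78.87):
    "yaw: world angle of tool y, deg. Prints turn share, then total shift shares after the turn"
    s=get_state();R=Ro.from_quat(s["ee_rot"]).as_matrix();a=np.degrees(np.arctan2(R[1,1],R[0,1]))
    turn=-np.radians(yaw-a)/.5;c,n=np.cos(np.radians(yaw)),np.sin(np.radians(yaw))
    d=np.r_[xy,z]-s["eef_pos"]
    sh=np.array([-n*d[0]+c*d[1],c*d[0]+n*d[1],-d[2]])/40
    print("pos",s["eef_pos"].round(1),"yaw",a.round(1),"turn",turn.round(3),"shift",sh.round(3),"n",np.abs(sh).max().round(1),"F",s["contact_force"].round(1),"t",round(s["clock"],2),"open",round(s["opening"],1))
E
python3 -c "
from h import *
plan(bp(1,-33.5),60)"
```

```text
pos [240.3 576.7 222.2] yaw 67.4 turn -0.401 shift [ -8.721 -11.451   4.054] n 11.5 F [ 0.1 -0.6  0.4] t 0.3 open 87.0
```

Call:
apply_moves(motion=[0,0,0,-0.2,0,0,0,-0.2,-0.545,-0.716,0.2,0,-0.545,-0.716,0.2,0,-0.545,-0.716,0.2,0,-0.545,-0.716,0.2,0,-0.545,-0.716,0.2,0,-0.545,-0.716,0.2,0,-0.545,-0.716,0.2,0,-0.545,-0.716,0.2,0,-0.545,-0.716,0.2,0,-0.545,-0.716,0.2,0,-0.545,-0.716,0.2,0,-0.545,-0.716,0.2,0,-0.545,-0.716,0.2,0,-0.545,-0.716,0.2,0,-0.545,-0.716,0.2,0,-0.545,-0.716,0.2,0], gripper=0, newtons=10)

```text
clock: 2.55
eef_pos: [494.4, 58.7, 94.5]
ee_rot: [0.097, 0.995, 0.0, 0.0]
contact_force: [-0.0, 1.1, 0.2]
opening: 0.7
finger_force: 0.0
```

```bash
python3 -c "
from h import *
plan(bp(1,-33.5),44)
d=snapshot('scene');save(d,'s1')"
```

```text
pos [494.4  58.7  94.5] yaw 78.8 turn -0.001 shift [0.014 0.03  1.262] n 1.3 F [-0.   1.1  0.2] t 2.55 open 0.7
```

View pics/s1.png

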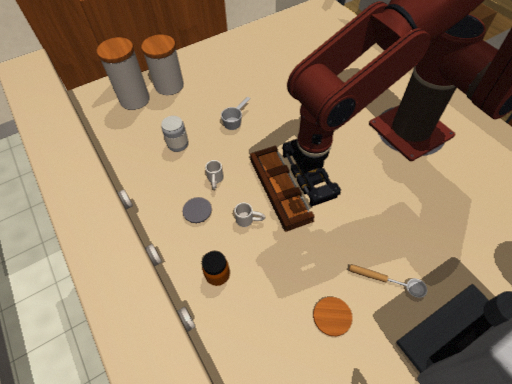

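The gripper is over the near end of pocket 1. Only two mugs are present, at (243,215) and (214,172).

Call:
apply_moves(motion=[0,0,0.5,0,0,0,0.5,0,0,0,0.3,0,0,0,0.05,0,0,0,0.05,0,0,0,0.05,0,0,0,0.05,0,0,0,0.05,0,0,0,0.05,0])

```text
clock: 3.72
eef_pos: [493.9, 59.9, 30.7]
ee_rot: [0.097, 0.995, 0.0, 0.0]
contact_force: [-1.3, 1.1, 2.5]
opening: 0.6
finger_force: 1.5
```

Call:
apply_moves(motion=[0,0,0.05,0,0,0,0.05,0,0,0,0.05,0,0,0,0.05,0,0,0,0,0])

```text
clock: 4.35
eef_pos: [494.7, 59.8, 24.7]
ee_rot: [0.097, 0.995, -0.0, 0.0]
contact_force: [-9.1, 0.1, 22.2]
opening: 0.3
finger_force: 11.3
```

Call:
apply_moves(motion=[0,0,-0.5,0,0,0,-1,0])

```text
clock: 4.6
eef_pos: [491.9, 59.8, 81.2]
ee_rot: [0.097, 0.995, -0.0, -0.002]
contact_force: [0.8, -0.2, 0.6]
opening: 0.5
finger_force: 0.0
```

Call:
apply_moves(motion=[-0.6,0,0,0,-0.6,0,0,0,0,0,0,0,0,0,0,0], gripper=1)

```text
clock: 5.1
eef_pos: [539.8, 50.7, 81.7]
ee_rot: [0.097, 0.995, -0.0, -0.001]
contact_force: [0.9, 1.4, 0.8]
opening: 32.8
finger_force: 0.0
```

```bash
python3 -c "
from h import *
plan(bp(1,16),36)
d=snapshot('scene');save(d,'s2',(230,120,350,220));"
```

```text
pos [539.8  50.7  81.7] yaw 78.8 turn -0.001 shift [-0.073  0.008  1.142] n 1.1 F [0.9 1.4 0.8] t 5.1 open 32.8
```

View pics/s2.png

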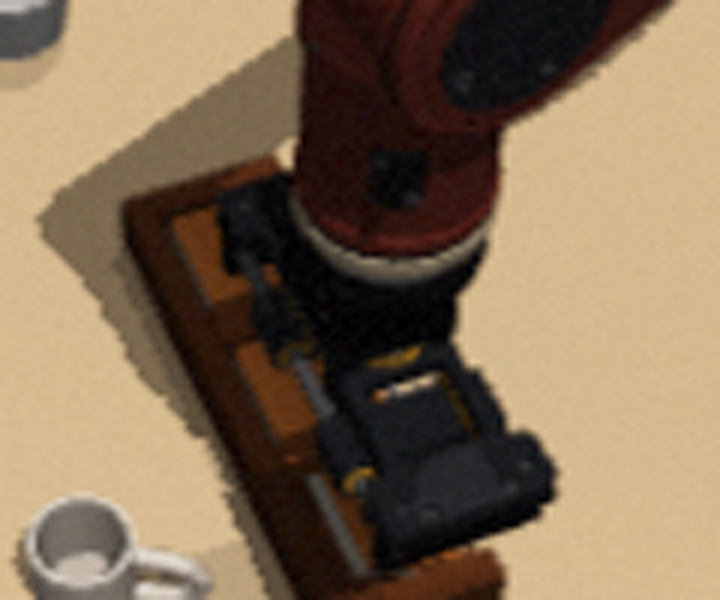

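The pocket-1 floor's grey far edge is visible at crop (340,525), so lid 1 has tipped up. I'll open fully, descend and grip.

Call:
apply_moves(motion=[-0.07,0,0,0,0,0,0,0,0,0,0,0,0,0,0,0,0,0,0,0,0,0,0,0,0,0,0,0,0,0,0,0], gripper=1)

```text
clock: 6.15
eef_pos: [543.7, 50.0, 82.5]
ee_rot: [0.097, 0.995, 0.0, 0.0]
contact_force: [0.7, -0.0, -0.2]
opening: 87.0
finger_force: 0.0
```

Call:
apply_moves(motion=[0,0,0.4,0,0,0,0.4,0,0,0,0.2,0,0,0,0.12,0,0,0,0,0,0,0,0,0])

```text
clock: 6.9
eef_pos: [544.2, 50.0, 38.2]
ee_rot: [0.097, 0.995, 0.0, 0.0]
contact_force: [-0.5, 0.1, 0.3]
opening: 87.1
finger_force: 0.0
```

Down 2 mm more, then close.

Call:
apply_moves(motion=[0,0,0.05,0,0,0,0,0])

```text
clock: 7.15
eef_pos: [543.8, 50.0, 35.9]
ee_rot: [0.097, 0.995, -0.0, 0.0]
contact_force: [0.3, 0.1, -0.7]
opening: 87.1
finger_force: 0.0
```

Call:
apply_moves(motion=[0,0,0,0,0,0,0,0,0,0,0,0,0,0,0,0,0,0,0,0,0,0,0,0], gripper=0, newtons=10)

```text
clock: 7.9
eef_pos: [543.7, 49.0, 35.8]
ee_rot: [0.097, 0.995, -0.001, -0.0]
contact_force: [-0.5, -5.2, 1.9]
opening: 59.9
finger_force: 10.0
```

Call:
apply_moves(motion=[0,0,-0.15,0,0,0,-0.3,0,0,0,-0.5,0,0,0,-0.7,0,0,0,0,0,0,0,0,0])

```text
clock: 8.65
eef_pos: [543.7, 50.4, 101.8]
ee_rot: [0.097, 0.995, 0.0, 0.0]
contact_force: [-0.9, -0.1, -0.0]
opening: 59.8
finger_force: 10.0
```

```bash
python3 -c "
from h import *
plan(bp(2,64),70)
d=snapshot('scene');save(d,'s3',(190,110,320,230));"
```

```text
pos [543.7  50.4 101.8] yaw 78.9 turn -0.001 shift [-1.187 -2.269  0.794] n 2.3 F [-0.9 -0.1 -0. ] t 8.65 open 59.8
```

View pics/s3.png

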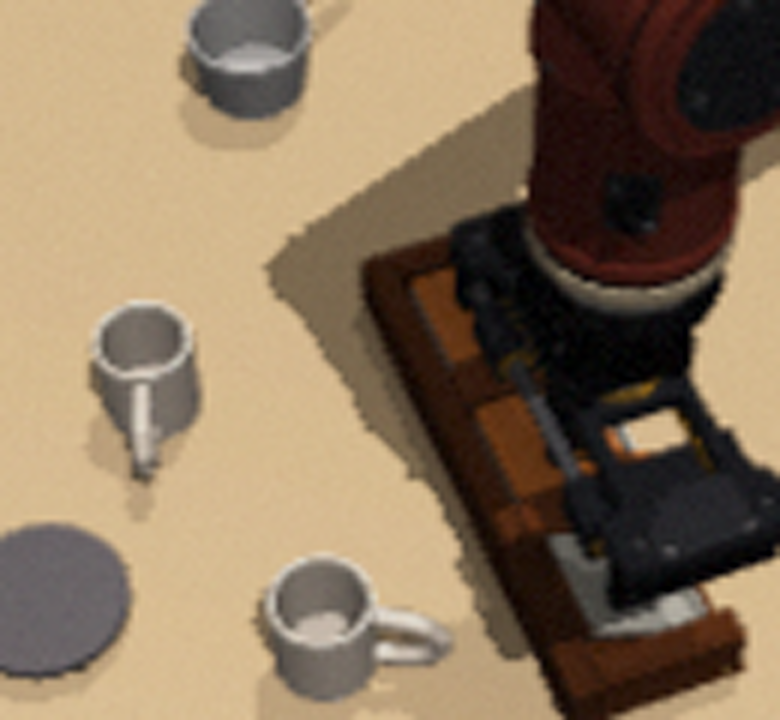

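Lid 1 has left the pocket: its tilted grey plate shows at crop (620,590), and both mugs are undisturbed. I'll carry it to the levelling spot over the far wall at pocket 2.

Call:
apply_moves(motion=[-0.3,-0.57,0,0,-0.3,-0.57,0,0,-0.3,-0.57,0,0,-0.29,-0.57,0,0,0,0,0.4,0,0,0,0.4,0,0,0,0,0])

```text
clock: 9.57
eef_pos: [570.2, -47.3, 66.6]
ee_rot: [0.097, 0.995, 0.0, -0.003]
contact_force: [0.5, -0.5, -0.4]
opening: 59.7
finger_force: 10.0
```

Call:
apply_moves(motion=[0,0,0.1,0,0,0,0.1,0,0,0,0.1,0,0,0,0.1,0,0,0,0.1,0,0,0,0,0], newtons=5)

```text
clock: 10.32
eef_pos: [572.5, -48.7, 49.4]
ee_rot: [0.097, 0.995, 0.0, -0.0]
contact_force: [0.0, 0.1, -0.5]
opening: 59.7
finger_force: 5.0
```

Call:
apply_moves(motion=[0,0,0.06,0,0,0,0.06,0,0,0,0.06,0,0,0,0.06,0,0,0,0.06,0,0,0,0,0])

```text
clock: 11.08
eef_pos: [572.4, -48.6, 37.4]
ee_rot: [0.097, 0.995, 0.0, -0.0]
contact_force: [-0.7, -0.8, 0.2]
opening: 59.8
finger_force: 5.0
```

Call:
apply_moves(motion=[0,0,0.04,0,0,0,0.04,0,0,0,0,0])

```text
clock: 11.45
eef_pos: [572.7, -48.7, 34.4]
ee_rot: [0.097, 0.995, 0.0, -0.0]
contact_force: [-0.4, -0.3, 0.3]
opening: 59.7
finger_force: 5.0
```

```bash
python3 -c "
from h import *
plan(bp(2,64),32)
d=snapshot('scene');save(d,'s4',(210,130,310,210),8);"
```

```text
pos [572.7 -48.7  34.4] yaw 78.8 turn -0.001 shift [0.002 0.02  0.061] n 0.1 F [-0.4 -0.3  0.3] t 11.45 open 59.7
```

View pics/s4.png

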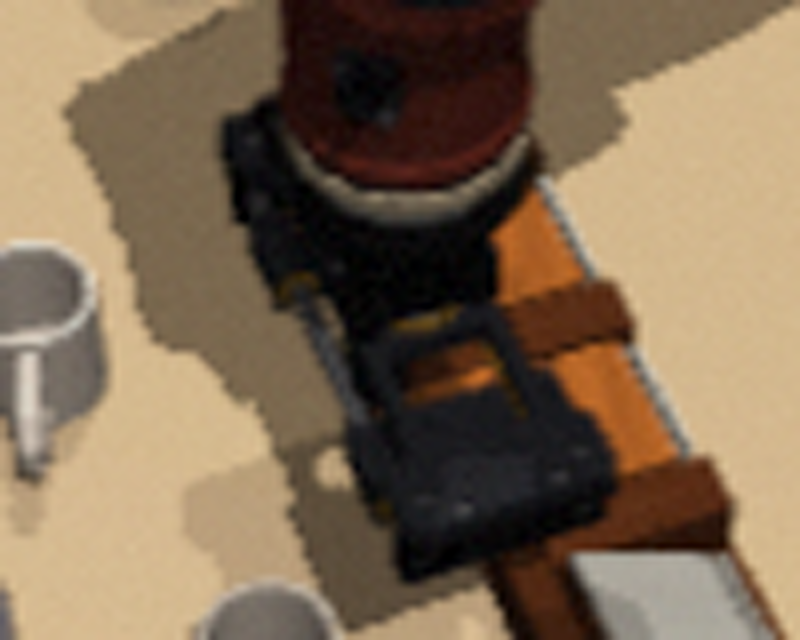

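The lid is hidden under the gripper here, so I'll go on by force until it lies flat.

Call:
apply_moves(motion=[0,0,0.05,0,0,0,0,0])

```text
clock: 11.75
eef_pos: [572.7, -48.7, 32.4]
ee_rot: [0.097, 0.995, 0.0, -0.0]
contact_force: [0.6, -0.3, -0.3]
opening: 59.9
finger_force: 5.0
```

Call:
apply_moves(motion=[0,0,0.04,0,0,0,0,0])

```text
clock: 12.0
eef_pos: [572.8, -48.7, 30.9]
ee_rot: [0.097, 0.995, -0.0, 0.0]
contact_force: [-0.5, -0.2, -0.2]
opening: 59.8
finger_force: 5.0
```

Call:
apply_moves(motion=[0,0,0.04,0,0,0,0,0])

```text
clock: 12.25
eef_pos: [573.1, -48.8, 29.5]
ee_rot: [0.097, 0.995, -0.0, 0.0]
contact_force: [1.2, 0.1, 1.8]
opening: 59.8
finger_force: 5.0
```

Call:
apply_moves(motion=[0,0,0.03,0,0,0,0,0])

```text
clock: 12.5
eef_pos: [573.2, -48.8, 28.3]
ee_rot: [0.097, 0.995, -0.0, 0.0]
contact_force: [0.8, 0.3, 1.9]
opening: 59.7
finger_force: 5.0
```

Call:
apply_moves(motion=[0,0,0.03,0,0,0,0,0])

```text
clock: 12.75
eef_pos: [573.1, -48.8, 27.0]
ee_rot: [0.097, 0.995, -0.0, 0.0]
contact_force: [1.3, -0.5, 0.8]
opening: 59.9
finger_force: 5.0
```

Call:
apply_moves(motion=[0,0,-0.3,0,0,0,-0.7,0,0,0,-1,0,0,0,0,0], newtons=8)

```text
clock: 13.25
eef_pos: [575.1, -49.2, 111.1]
ee_rot: [0.097, 0.995, -0.0, 0.003]
contact_force: [-0.6, -0.6, 0.7]
opening: 60.3
finger_force: 8.0
```

```bash
python3 -c "
from h import *
print(get_state()['q'].round(2))
plan((648.7,-200),107,-30)"
```

```text
[-0.22  0.21  1.76 -0.    1.17 -1.6 ]
pos [575.1 -49.2 111.1] yaw 78.8 turn 3.799 shift [-2.345  3.477  0.103] n 3.5 F [-0.6 -0.6  0.7] t 13.25 open 60.3
```

Call:
apply_moves(motion=[0,0,0,0.35,0,0,0,0.35,0,0,0,0.35,0,0,0,0.35,0,0,0,0.35,0,0,0,0.35,0,0,0,0.35,0,0,0,0.35,0,0,0,0.35,0,0,0,0.35,0,0,0,0.3,-0.4,0.58,0,0,-0.4,0.58,0,0,-0.4,0.58,0,0,-0.4,0.58,0,0,-0.4,0.58,0,0,-0.4,0.58,0,0,0,0,0,0,0,0,0,0])

```text
clock: 15.62
eef_pos: [644.2, -200.6, 105.7]
ee_rot: [0.866, 0.5, -0.001, -0.001]
contact_force: [-0.2, 0.3, -0.1]
opening: 60.0
finger_force: 8.0
```

```bash
python3 -c "
from h import *
plan((648.7,-200),107,-30)
d=snapshot('scene');save(d,'s5',(170,110,300,230))
t=snapshot('top');save(t,'t5',(240,120,370,230))
a=cv2.imread('pics/s5.png');b=cv2.imread('pics/t5.png');b=cv2.resize(b,(400,338));a=cv2.resize(a,(390,360))
w=np.zeros((360,800,3),np.uint8);w[:360,:390]=a;w[:338,400:]=b;cv2.imwrite('pics/c5.png',w)"
```

```text
pos [ 644.2 -200.6  105.7] yaw -30.0 turn -0.001 shift [ 0.07   0.089 -0.032] n 0.1 F [-0.2  0.3 -0.1] t 15.62 open 60.0
```

View pics/c5.png

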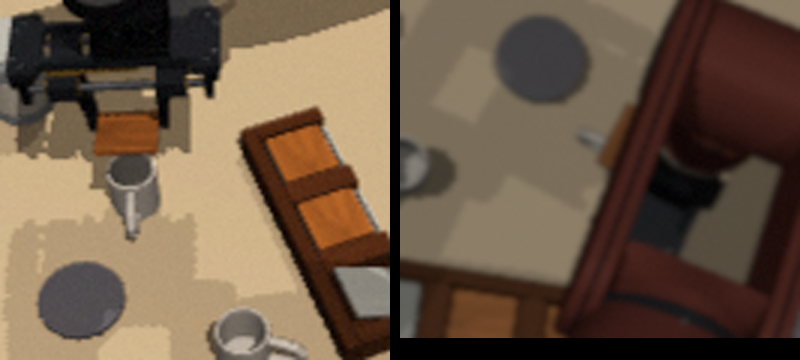

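Scene view: lid 1 is held at crop (127,132), with its front edge visible toward the camera above mug B (132,175). I'll compare its free-edge corners with the prediction for several tilts.

```bash
cat >> h.py <<'E'
def lidmask(d,box):
    hsv=cv2.cvtColor(d["image"],cv2.COLOR_BGR2HSV);m=np.zeros(hsv.shape[:2],np.uint8);x0,y0,x1,y1=box
    m[y0:y1,x0:x1]=cv2.inRange(hsv,(0,120,60),(18,255,255))[y0:y1,x0:x1];return m
def pred(d,L=20.5,drop=6.4,tilts=(-.2,-.1,0,.1,.2,.5)):
    s=get_state();R=Ro.from_quat(s["ee_rot"]).as_matrix();tx,ty=R[:,0],R[:,1];z=np.array([0,0,1])
    g=s["eef_pos"]+drop*z
    for a in tilts:   # positive: free end low
        u=np.cos(a)*tx-np.sin(a)*z;n=np.sin(a)*tx+np.cos(a)*z
        print(a,[proj(d,g+(L+30)*u+k*30*ty+h*n)[0].round(1).tolist() for h in(4,-4) for k in(-1,1)])
E
python3 - <<'E'
from h import *
d=snapshot("scene");m=lidmask(d,(195,140,230,170))
c=max(cv2.findContours(m,0,1)[0],key=cv2.contourArea);print(cv2.boundingRect(c))
hsv=cv2.cvtColor(d["image"],cv2.COLOR_BGR2HSV)
print(hsv[140:168,213]);pred(d)
save(d,"s6",(190,140,240,175),15)
E
```

```text
(201, 147, 22, 15)
[[ 16  87 109]
 [ 17  92 117]
 [ 18  91 120]
 [ 19  91 118]
 [ 16  94 117]
 [ 17  91 120]
 [ 19  94 117]
 [ 12 147  80]
 [ 13 195 118]
 [ 12 209 143]
 [ 12 206 125]
 [ 12 197 128]
 [ 13 206 129]
 [ 12 199 127]
 [ 13 202 130]
 [ 12 199 142]
 [ 12 199 128]
 [ 13 202 125]
 [ 12 199 131]
 [ 12 202 149]
 [ 12 205 113]
 [ 13 138  74]
 [ 11  40  71]
 [ 19  50  72]
 [ 18  36  71]
 [ 12  36  70]
 [ 15  36  70]
 [ 14  47  70]]
-0.2 [[221.8, 157.6], [200.5, 158.4], [222.0, 159.8], [200.9, 160.6]]
-0.1 [[221.9, 159.0], [200.7, 159.9], [222.2, 161.0], [201.1, 161.8]]
0 [[222.1, 160.3], [201.0, 161.2], [222.4, 162.1], [201.4, 162.9]]
0.1 [[222.3, 161.4], [201.2, 162.3], [222.6, 163.0], [201.6, 163.8]]
0.2 [[222.5, 162.5], [201.5, 163.3], [222.7, 163.7], [201.9, 164.6]]
0.5 [[223.0, 164.5], [202.3, 165.3], [223.2, 164.9], [202.7, 165.8]]
```

View pics/s6.png

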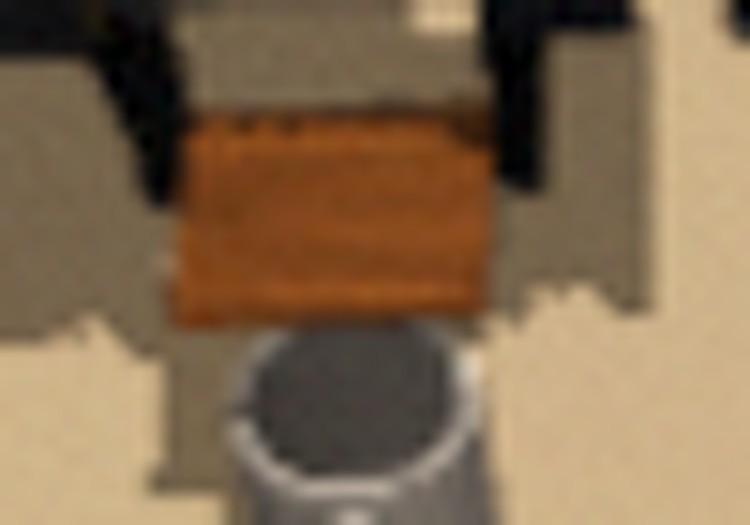

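```bash
python3 - <<'E'
from h import *
d=snapshot("scene");s=get_state();R=Ro.from_quat(s["ee_rot"]).as_matrix();tx=R[:,0];z=np.array([0,0,1]);g=s["eef_pos"]+6.4*z
for a in(-.4,-.3,-.2,-.1,0,.1):
    u=np.cos(a)*tx-np.sin(a)*z;n=np.sin(a)*tx+np.cos(a)*z
    print(a,[proj(d,g+k*u+h*n)[0].round(1).tolist() for k,h in((-9.5,4),(50.5,4),(50.5,-4))])
E
```

```text
-0.4 [[212.3, 145.3], [210.7, 154.8], [210.9, 157.3]]
-0.3 [[212.2, 145.1], [210.8, 156.4], [211.1, 158.8]]
-0.2 [[212.2, 144.9], [211.0, 158.0], [211.4, 160.1]]
-0.1 [[212.1, 144.8], [211.2, 159.4], [211.6, 161.4]]
0 [[212.1, 144.6], [211.4, 160.7], [211.8, 162.4]]
0.1 [[212.1, 144.5], [211.7, 161.8], [212.0, 163.3]]
```

```bash
python3 - <<'E'
from h import *
d=snapshot("scene");s=get_state();R=Ro.from_quat(s["ee_rot"]).as_matrix();tx,ty=R[:,0],R[:,1];z=np.array([0,0,1]);e=s["eef_pos"]
for y in(-45,-30,30,45): print(y,[proj(d,e+k*tx+y*ty)[0].round(1).tolist() for k in(-9.5,9.5)])
E
```

```text
-45 [[227.7, 146.3], [227.7, 151.3]]
-30 [[222.6, 146.5], [222.5, 151.5]]
30 [[202.3, 147.3], [202.0, 152.3]]
45 [[197.2, 147.5], [196.9, 152.5]]
```

```bash
python3 -c "
from h import *
plan((650.4,-197),60,-30)"
```

```text
pos [ 645.1 -200.6  106.9] yaw -30.0 turn 0.001 shift [0.145 0.07  1.173] n 1.2 F [ 0.3 -0.8 -0.1] t 15.88 open 59.8
```

Call:
apply_moves(motion=[0.145,0.07,0,0,0,0,0.4,0,0,0,0.4,0,0,0,0.37,0,0,0,0,0,0,0,0,0], newtons=3)

```text
clock: 16.62
eef_pos: [650.7, -198.0, 60.1]
ee_rot: [0.866, 0.5, 0.0, 0.0]
contact_force: [1.0, -0.7, -0.2]
opening: 59.8
finger_force: 3.0
```

Call:
apply_moves(motion=[0,0,0.05,0,0,0,0.05,0,0,0,0,0])

```text
clock: 17.0
eef_pos: [650.6, -197.8, 56.2]
ee_rot: [0.866, 0.5, -0.0, 0.0]
contact_force: [-0.2, 0.3, 0.5]
opening: 60.0
finger_force: 3.0
```

Call:
apply_moves(motion=[0,0,0.03,0,0,0,0.03,0,0,0,0,0])

```text
clock: 17.38
eef_pos: [650.5, -197.8, 53.6]
ee_rot: [0.866, 0.5, -0.0, -0.0]
contact_force: [0.2, 0.0, -0.7]
opening: 60.0
finger_force: 3.0
```

```bash
python3 -c "
from h import *
d=snapshot('scene');save(d,'s7',(190,140,240,190),12)
plan((650.4,-197),53,-30)"
```

```text
pos [ 650.5 -197.8   53.6] yaw -30.0 turn -0.001 shift [ 0.016 -0.013  0.016] n 0.0 F [-0.2  0.2 -0.1] t 17.43 open 59.9
```

View pics/s7.png

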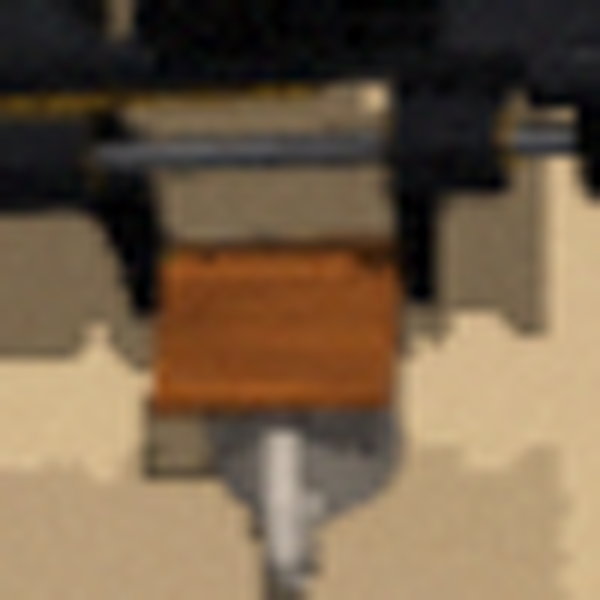

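The lid is over mug B, which is still standing; the free edge is at crop row ~410. Not seated yet, so I'll lower further.

Call:
apply_moves(motion=[0,0,0.03,0,0,0,0.03,0,0,0,0,0])

```text
clock: 17.8
eef_pos: [650.8, -197.8, 51.5]
ee_rot: [0.866, 0.5, 0.0, 0.0]
contact_force: [0.3, 1.1, 0.4]
opening: 59.6
finger_force: 3.0
```

Call:
apply_moves(motion=[0,0,0.03,0,0,0,0,0])

```text
clock: 18.05
eef_pos: [650.8, -197.8, 50.2]
ee_rot: [0.866, 0.5, 0.0, 0.0]
contact_force: [0.0, 0.3, 1.7]
opening: 60.1
finger_force: 3.0
```

Call:
apply_moves(motion=[0,0,0.03,0,0,0,0,0])

```text
clock: 18.3
eef_pos: [650.8, -197.8, 49.2]
ee_rot: [0.866, 0.5, 0.0, 0.0]
contact_force: [-0.9, 0.9, 3.6]
opening: 60.0
finger_force: 3.0
```

Call:
apply_moves(motion=[0,0,-0.02,0,0,0,0,0,0,0,0,0], gripper=0.9)

```text
clock: 18.68
eef_pos: [650.3, -197.9, 49.4]
ee_rot: [0.866, 0.5, -0.0, -0.0]
contact_force: [0.4, -0.1, 1.6]
opening: 76.8
finger_force: 0.0
```

Call:
apply_moves(motion=[0,0,0,0,0,0,-0.2,0,0,0,-0.6,0,-0.8,0,-0.6,0,-0.8,0,-0.6,0,-0.8,0,0,0,0,0,0,0])

```text
clock: 19.55
eef_pos: [601.9, -283.2, 131.0]
ee_rot: [0.867, 0.499, 0.0, 0.001]
contact_force: [-0.2, 0.4, -0.8]
opening: 78.6
finger_force: 0.0
```

```bash
python3 -c "
from h import *
d=snapshot('scene');save(d,'s8',(185,140,285,220),8)
plan((650.4,-197),53,-30)"
```

```text
pos [ 602.4 -281.8  130.4] yaw -30.1 turn -0.005 shift [ 2.436 -0.019  1.936] n 2.4 F [-0.5  1.2  0.5] t 19.6 open 78.3
```

View pics/s8.png

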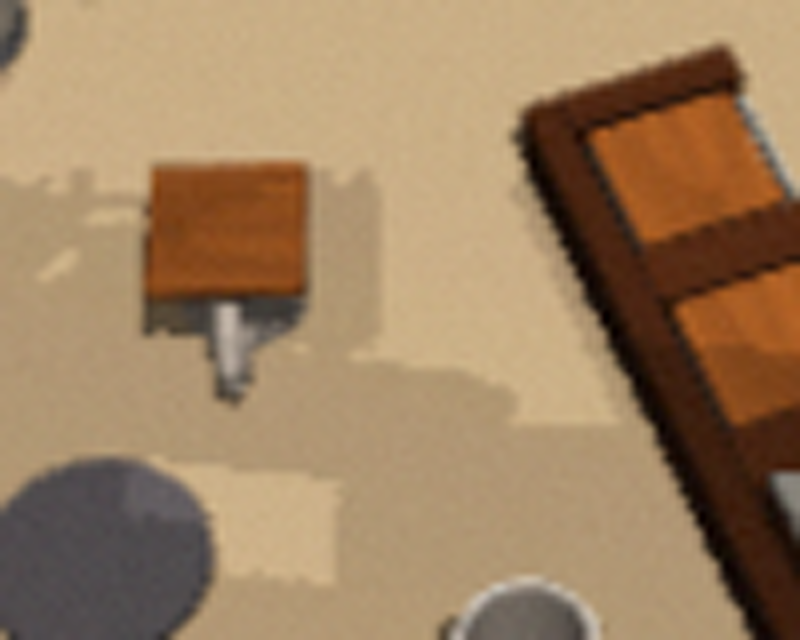

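Lid 1 now rests on mug B at crop (227,228), and the mug has not moved. I'll check its centring against the rim found earlier.

```bash
cat >> h.py <<'E'
def lidpose(n,box,zc,yawx):
    "mean ray position of lid mask vs mask of a predicted level lid (both as centroid of outline hull)"
    d=snapshot(n);m=lidmask(d,box);c=max(cv2.findContours(m,0,1)[0],key=cv2.contourArea)
    M=cv2.moments(m[box[1]:box[3],box[0]:box[2]],True);ce=np.array([M["m10"]/M["m00"]+box[0],M["m01"]/M["m00"]+box[1]])
    print(n,"rect",cv2.minAreaRect(c),"area",M["m00"],"cen",ce.round(1),"cast",cast(d,ce,zc).round(1))
    return d
def quad(xy,z,yawx):
    a=np.radians(yawx);u=np.array([np.cos(a),np.sin(a),0]);v=np.array([-u[1],u[0],0]);c=np.r_[xy,z]
    return np.array([c+30*(i*u+j*v) for i,j in((1,1),(1,-1),(-1,-1),(-1,1))])
E
python3 - <<'E'
from h import *
d=lidpose("scene",(195,150,230,182),59,60)
t=lidpose("top",(295,145,345,205),63,60)
for nm,dd,ctr in(("sc",d,(659.7,-179.9)),("top",t,(658,-184.7))):
    h=np.vstack([proj(dd,quad(ctr,63,60)),proj(dd,quad(ctr,55,60))]).astype(np.float32);h=cv2.convexHull(h)
    M=cv2.moments(h);print(nm,"pred centroid",M["m10"]/M["m00"],M["m01"]/M["m00"],"area",M["m00"],"rect",cv2.minAreaRect(h))
E
```

```text
scene rect ((213.0, 168.5), (17.0, 20.0), 90.0) area 349.0 cen [212.9 168.3] cast [[ 664.4 -173.7   59. ]]
top rect ((313.5504455566406, 169.33486938476562), (20.65720558166504, 20.250837326049805), 28.300758361816406) area 408.0 cen [313.6 169.2] cast [[ 662.8 -174.4   63. ]]
sc pred centroid 213.21578614736387 166.42033078429088 area 353.5687836689176 rect ((213.0763702392578, 166.38360595703125), (17.4073543548584, 21.446678161621094), 87.73159790039062)
top pred centroid 317.16934293697017 171.07406633666844 area 458.95215165172704 rect ((317.1865539550781, 171.05751037597656), (21.471647262573242, 21.460254669189453), 28.31043815612793)
```

The lid is about 11 mm off toward the handle (tool +x). I'll regrip it at its middle and shift it back.

```bash
python3 -c "
from h import *
plan((664.4,-173),70,-30)"
```

```text
pos [ 602.8 -280.3  129.8] yaw -30.0 turn -0.001 shift [ 3.093 -0.007  1.494] n 3.1 F [-0.1 -0.6 -0.3] t 19.7 open 78.6
```

Call:
apply_moves(motion=[0.8,0,0,0,0.8,0,0,0,0.8,0,0,0,0.69,0,0,0,0,0,0.7,0,0,0,0.7,0,0,0,0.1,0,0,0,0,0], gripper=1)

```text
clock: 20.7
eef_pos: [664.7, -173.3, 69.9]
ee_rot: [0.866, 0.5, -0.0, -0.0]
contact_force: [-0.9, 0.2, 1.5]
opening: 87.1
finger_force: 0.0
```

Call:
apply_moves(motion=[0,0,0.2,0,0,0,0.17,0,0,0,0,0,0,0,0,0])

```text
clock: 21.2
eef_pos: [664.4, -174.0, 55.1]
ee_rot: [0.866, 0.5, 0.0, 0.0]
contact_force: [-0.4, -0.3, 0.1]
opening: 87.0
finger_force: 0.0
```

Call:
apply_moves(motion=[0,0,0,0,0,0,0,0,0,0,0,0,0,0,0,0,0,0,0,0,0,0,0,0], gripper=0, newtons=5)

```text
clock: 21.95
eef_pos: [664.4, -173.9, 55.0]
ee_rot: [0.866, 0.5, 0.0, 0.0]
contact_force: [0.2, 0.2, 0.4]
opening: 60.4
finger_force: 5.0
```

Call:
apply_moves(motion=[0,0,-0.08,0,0,0,0,0,-0.13,0,0,0,-0.12,0,0,0,0,0,0,0,0,0,0.08,0,0,0,0,0,0,0,0,0])

```text
clock: 22.95
eef_pos: [659.3, -182.4, 54.8]
ee_rot: [0.866, 0.5, -0.0, -0.0]
contact_force: [-0.1, -0.7, -0.8]
opening: 59.7
finger_force: 5.0
```

Call:
apply_moves(motion=[0,0,0,0,0,0,0,0,0,0,0,0,0,0,0,0,0,0,-0.2,0,0,0,-0.7,0,-0.8,0,-0.7,0,-0.8,0,-0.4,0,-0.8,0,0,0,0,0,0,0], gripper=0.9)

```text
clock: 24.2
eef_pos: [610.7, -267.9, 136.1]
ee_rot: [0.867, 0.499, 0.0, 0.001]
contact_force: [0.1, 0.5, -0.5]
opening: 78.2
finger_force: 0.0
```

```bash
python3 - <<'E'
from h import *
d=lidpose("scene",(195,150,230,182),59,60)
t=lidpose("top",(295,145,345,205),63,60)
save(d,'s9',(185,120,335,240),5)
plan(bp(1,20),90)
E
```

```text
scene rect ((213.0, 165.5), (17.0, 20.0), 90.0) area 341.0 cen [213.1 165.9] cast [[ 659.4 -181.2   59. ]]
top rect ((316.5000305175781, 171.0), (20.57182502746582, 20.124608993530273), 26.56505012512207) area 425.0 cen [317.5 172. ] cast [[ 654.6 -185.2   63. ]]
pos [ 611.5 -265.6  135.3] yaw -30.1 turn -3.803 shift [3.113 7.42  1.133] n 7.4 F [-0.8 -0.9  0.4] t 24.3 open 78.6
```

View pics/s9.png

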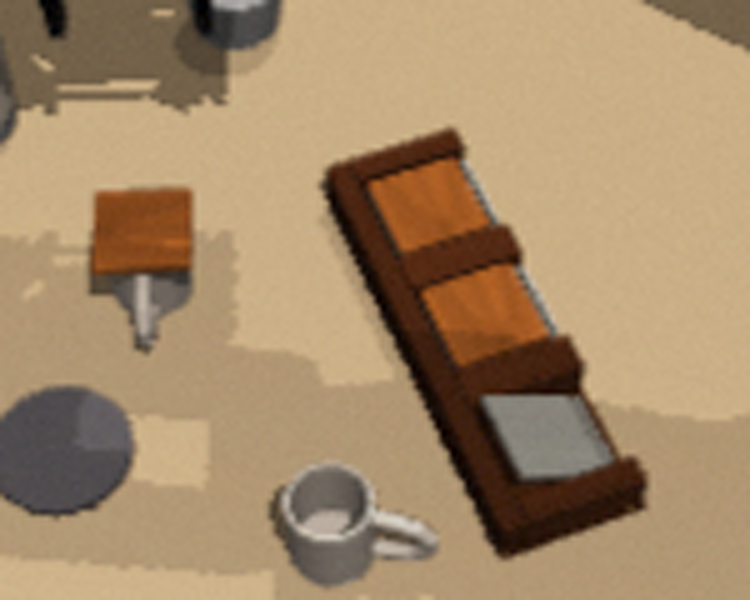

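Lid 1 is centred on mug B to within about 2 mm. Mug A has been knocked: its rim is now at scene px (250,220), from (243,210) before. I'll press pocket 1's floor level and measure mug A again later.

Call:
apply_moves(motion=[0,0,0,-0.35,0,0,0,-0.35,0,0,0,-0.35,0,0,0,-0.35,0,0,0,-0.35,0,0,0,-0.35,0,0,0,-0.35,0,0,0,-0.35,0,0,0,-0.35,0,0,0,-0.35,0,0,0,-0.3], gripper=0)

```text
clock: 25.68
eef_pos: [612.0, -264.2, 134.7]
ee_rot: [0.094, 0.996, 0.0, -0.0]
contact_force: [-0.3, 0.6, 0.6]
opening: 0.2
finger_force: 0.0
```

Call:
apply_moves(motion=[0.31,0.74,0,0,0.31,0.74,0,0,0.31,0.74,0,0,0.31,0.74,0,0,0.31,0.74,0,0,0.31,0.74,0,0,0.31,0.74,0,0,0.31,0.74,0,0,0.31,0.74,0,0,0.31,0.74,0,0,0,0,0.5,0,0,0,0.5,0,0,0,0,0])

```text
clock: 27.3
eef_pos: [545.3, 50.0, 93.2]
ee_rot: [0.096, 0.995, 0.0, -0.002]
contact_force: [-0.8, 0.6, -0.2]
opening: 0.7
finger_force: 0.0
```

```bash
python3 -c "
from h import *
plan(bp(1,18),60)"
```

```text
pos [545.3  50.   93.2] yaw 78.9 turn 0.002 shift [ 0.017 -0.004  0.831] n 0.8 F [-0.8  0.6 -0.2] t 27.3 open 0.7
```

Call:
apply_moves(motion=[0,0,0.5,0,0,0,0.57,0,0,0,0.07,0,0,0,0.07,0,0,0,0.07,0,0,0,0.07,0,0,0,0.07,0,0,0,0.07,0,0,0,0.07,0,0,0,0,0])

```text
clock: 28.55
eef_pos: [546.5, 48.7, 32.0]
ee_rot: [0.097, 0.995, -0.0, -0.001]
contact_force: [0.6, -0.4, -0.4]
opening: 0.7
finger_force: 0.0
```

Call:
apply_moves(motion=[0,0,0.05,0,0,0,0.05,0,0,0,0,0])

```text
clock: 28.92
eef_pos: [546.8, 48.7, 28.2]
ee_rot: [0.097, 0.995, 0.0, -0.0]
contact_force: [-0.3, 0.4, 0.3]
opening: 0.6
finger_force: 0.0
```

Call:
apply_moves(motion=[0,0,0.03,0,0,0,0.03,0,0,0,0,0])

```text
clock: 29.3
eef_pos: [547.0, 48.7, 26.4]
ee_rot: [0.097, 0.995, -0.0, -0.0]
contact_force: [-2.4, 1.4, 3.3]
opening: 0.4
finger_force: 1.8
```

Call:
apply_moves(motion=[0,0,0.03,0,0,0,0.02,0,0,0,0,0])

```text
clock: 29.68
eef_pos: [547.0, 48.7, 26.0]
ee_rot: [0.097, 0.995, -0.0, -0.0]
contact_force: [-9.0, -0.2, 18.0]
opening: 0.3
finger_force: 8.8
```

Call:
apply_moves(motion=[0,0,-0.3,0,0,0,-0.7,0,0,0,-0.6,0,0,0,0,0])

```text
clock: 30.18
eef_pos: [549.1, 48.6, 90.4]
ee_rot: [0.097, 0.995, 0.0, 0.003]
contact_force: [0.6, 0.6, -0.7]
opening: 0.5
finger_force: 0.0
```

```bash
python3 -c "
from h import *
d=snapshot('scene');save(d,'s10',(215,120,335,240),5)
plan(bp(3,-33.5),44)"
```

```text
pos [547.8  48.6  88.8] yaw 78.8 turn -0.001 shift [ 1.367 -4.502  1.12 ] n 4.5 F [-0.2  0.3 -0.7] t 30.23 open 0.4
```

View pics/s10.png

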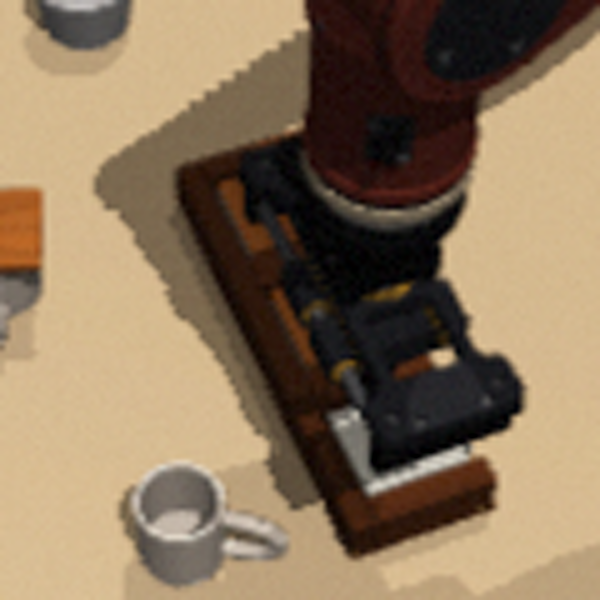

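The pocket-1 plate looks seated in its pocket at crop (400,450), and mug A is at crop (180,500). That uses up my picture views, so I'll work by numbers from here. Next is lid 3.

Call:
apply_moves(motion=[0.274,-0.9,0,0,0.274,-0.9,0,0,0.274,-0.9,0,0,0.274,-0.9,0,0,0.274,-0.9,0,0,0,0,0.5,0,0,0,0.5,0,0,0,0,0])

```text
clock: 31.22
eef_pos: [455.9, -116.4, 45.4]
ee_rot: [0.097, 0.995, 0.001, -0.003]
contact_force: [-0.5, 0.5, -0.0]
opening: 0.2
finger_force: 0.0
```

```bash
python3 -c "
from h import *
plan(bp(3,-33.5),44)"
```

```text
pos [ 455.9 -116.4   45.4] yaw 78.8 turn -0.002 shift [-0.093 -0.011  0.034] n 0.1 F [-0.5  0.5 -0. ] t 31.23 open 0.2
```

Call:
apply_moves(motion=[-0.04,0,0.05,0,0,0,0.05,0,0,0,0.05,0,0,0,0.05,0,0,0,0.05,0,0,0,0.05,0,0,0,0.05,0,0,0,0,0])

```text
clock: 32.22
eef_pos: [459.9, -117.6, 34.0]
ee_rot: [0.097, 0.995, 0.0, -0.0]
contact_force: [1.0, -0.6, 0.1]
opening: 0.9
finger_force: 0.0
```

Call:
apply_moves(motion=[0,0,0.05,0,0,0,0.05,0,0,0,0.04,0,0,0,0,0])

```text
clock: 32.72
eef_pos: [459.9, -117.6, 28.4]
ee_rot: [0.097, 0.995, 0.0, -0.0]
contact_force: [-1.0, 0.7, 1.5]
opening: 0.2
finger_force: 0.6
```

Call:
apply_moves(motion=[0,0,0.04,0,0,0,0.04,0,0,0,0,0])

```text
clock: 33.1
eef_pos: [460.3, -117.7, 25.6]
ee_rot: [0.097, 0.995, -0.0, 0.0]
contact_force: [-1.0, 0.6, 3.6]
opening: 0.7
finger_force: 2.0
```

Call:
apply_moves(motion=[0,0,0.03,0,0,0,0.02,0,0,0,0,0])

```text
clock: 33.48
eef_pos: [460.6, -117.8, 24.9]
ee_rot: [0.097, 0.995, -0.0, 0.0]
contact_force: [-6.5, 3.0, 17.3]
opening: 0.4
finger_force: 9.0
```

Call:
apply_moves(motion=[0,0,-0.5,0,0,0,-1,0,-0.55,0,0,0,-0.54,0,0,0,0,0,0,0,0,0,0,0,0,0,0,0,0,0,0,0,0,0,0,0,0,0,0,0,0,0,0,0,0,0,0,0], gripper=1)

```text
clock: 34.98
eef_pos: [502.8, -126.1, 83.3]
ee_rot: [0.097, 0.995, -0.0, 0.0]
contact_force: [-0.3, -0.9, 0.2]
opening: 86.9
finger_force: 0.0
```

```bash
python3 -c "
from h import *
plan(bp(3,12),35.7)"
```

```text
pos [ 502.8 -126.1   83.3] yaw 78.8 turn -0.001 shift [-3.300e-02  1.000e-03  1.191e+00] n 1.2 F [-0.3 -0.9  0.2] t 34.98 open 86.9
```

Call:
apply_moves(motion=[-0.03,0,0.4,0,0,0,0.4,0,0,0,0.2,0,0,0,0.18,0,0,0,0,0,0,0,0,0])

```text
clock: 35.72
eef_pos: [504.2, -126.4, 36.5]
ee_rot: [0.097, 0.995, -0.0, 0.0]
contact_force: [-0.3, 0.2, -0.6]
opening: 87.2
finger_force: 0.0
```

Call:
apply_moves(motion=[0,0,0,0,0,0,0,0,0,0,0,0,0,0,0,0,0,0,0,0,0,0,0,0], gripper=0, newtons=10)

```text
clock: 36.48
eef_pos: [504.0, -126.8, 36.3]
ee_rot: [0.097, 0.995, -0.0, 0.0]
contact_force: [-1.2, -2.5, 1.1]
opening: 60.1
finger_force: 10.0
```

Call:
apply_moves(motion=[0,0,-0.15,0,0,0,-0.3,0,0,0,-0.5,0,0,0,-0.7,0,0,0,0,0])

```text
clock: 37.1
eef_pos: [506.2, -126.7, 105.4]
ee_rot: [0.097, 0.995, -0.001, 0.003]
contact_force: [-0.2, -0.3, -1.0]
opening: 60.1
finger_force: 10.0
```

```bash
python3 - <<'E'
from h import *
plan(bp(2,64),70)
d=snapshot("scene");t=snapshot("top")
# mug A rim: bright grey (low saturation) blob
for n,dd,box in(("sc",d,(228,195,285,250)),("top",t,(220,150,285,205))):
    hsv=cv2.cvtColor(dd["image"],cv2.COLOR_BGR2HSV);x0,y0,x1,y1=box
    m=np.zeros(hsv.shape[:2],np.uint8);m[y0:y1,x0:x1]=(hsv[y0:y1,x0:x1,1]<45)*255
    k,_,st,ce=cv2.connectedComponentsWithStats(m)
    for i in range(1,k):
        if st[i,4]>30: print(n,st[i],ce[i].round(1))
    i=1+np.argmax(st[1:,4]);mm=(_==i)
    if n=="top" or n=="sc":
        for r in range(st[i,1],st[i,1]+st[i,3]): print(r,"".join("#" if v else "." for v in mm[r,st[i,0]:st[i,0]+st[i,2]]),hsv[r,st[i,0]:st[i,0]+st[i,2],2].tolist() if n=="top" else "")
E
```

```text
pos [ 506.2 -126.7  105.4] yaw 78.9 turn -0.001 shift [-1.252  2.255  0.885] n 2.3 F [-0.2 -0.3 -1. ] t 37.1 open 60.1
sc [242 213  30  24 395] [253.  224.8]
213 .....#####.#.................. 
214 ....########.#................ 
215 ..############................ 
216 ..#########.####.............. 
217 .#########..#####............. 
218 .################............. 
219 ##############.##............. 
220 #################............. 
221 ############.####............. 
222 .#################............ 
223 .######################....... 
224 .#########################.... 
225 .#################...#######.. 
226 .################.......#####. 
227 .#################........#### 
228 .####################......### 
229 ..#######.#################### 
230 ..###########################. 
231 ..##.############......####... 
232 ..##.###########.............. 
233 ...#############.............. 
234 ....###.#######............... 
235 .....##########............... 
236 .......#####.................. 
top [226 164  24  25 320] [238.5 174.7]
164 ...........######....... [119, 114
[... 2664 characters left out ...]
63, 65, 70, 76, 76]
184 .#######................ [107, 109, 109, 103, 90, 79, 70, 65, 64, 68, 73, 74, 73, 71, 75, 81, 88, 93, 90, 84, 83, 90, 96, 98]
185 #######................. [105, 105, 101, 90, 75, 66, 62, 63, 71, 79, 80, 78, 76, 80, 90, 103, 112, 115, 114, 107, 102, 104, 107, 108]
186 #####................... [100, 94, 86, 72, 62, 58, 59, 64, 75, 81, 80, 79, 82, 92, 106, 117, 123, 123, 122, 115, 110, 109, 109, 109]
187 ####.................... [92, 82, 71, 62, 56, 57, 59, 64, 71, 77, 81, 88, 96, 107, 118, 124, 126, 125, 123, 117, 112, 110, 109, 109]
188 ##...................... [86, 76, 70, 65, 61, 59, 60, 63, 72, 79, 91, 104, 114, 120, 123, 125, 126, 126, 123, 117, 112, 110, 110, 109]
```

```bash
python3 - <<'E'
from h import *
d=snapshot("scene");t=snapshot("top")
print(cast(d,(250.4,219.3),55).round(1),cast(t,(240.2,172.2),55).round(1))
print("handle tip",cast(d,(270.5,228),30).round(1),cast(t,(226.5,187.5),30).round(1))
E
```

```text
[[660.1  34.6  55. ]] [[660.2  33.2  55. ]]
handle tip [[621.   75.8  30. ]] [[620.3  74.4  30. ]]
```

Call:
apply_moves(motion=[-0.31,0.56,0,0,-0.31,0.56,0,0,-0.31,0.56,0,0,-0.32,0.57,0,0,0,0,0.4,0,0,0,0.4,0,0,0,0,0])

```text
clock: 38.17
eef_pos: [567.6, -47.8, 67.0]
ee_rot: [0.098, 0.995, 0.0, -0.003]
contact_force: [-0.2, 0.5, -0.4]
opening: 59.6
finger_force: 10.0
```

```bash
python3 -c "
from h import *
plan(bp(2,64),34)"
```

```text
pos [567.6 -47.8  67. ] yaw 78.8 turn -0.003 shift [-0.129  0.023  0.825] n 0.8 F [-0.2  0.5 -0.4] t 38.17 open 59.6
```

Call:
apply_moves(motion=[0,0,0.1,0,0,0,0.1,0,0,0,0.1,0,0,0,0.1,0,0,0,0.1,0,0,0,0.1,0,0,0,0.1,0,0,0,0,0,0,0,0,0], newtons=5)

```text
clock: 39.3
eef_pos: [570.0, -47.6, 41.9]
ee_rot: [0.097, 0.995, 0.0, -0.0]
contact_force: [-0.7, 0.0, -0.3]
opening: 60.1
finger_force: 5.0
```

Call:
apply_moves(motion=[0,0,0.05,0,0,0,0.04,0,0,0,0,0])

```text
clock: 39.67
eef_pos: [570.5, -47.7, 38.5]
ee_rot: [0.097, 0.995, -0.0, 0.0]
contact_force: [-0.2, -0.8, 0.5]
opening: 60.0
finger_force: 5.0
```

Call:
apply_moves(motion=[0,0,0.05,0,0,0,0.05,0,0,0,0.03,0,0,0,0,0])

```text
clock: 40.17
eef_pos: [570.2, -47.6, 33.1]
ee_rot: [0.097, 0.995, 0.0, -0.0]
contact_force: [-0.8, -0.0, 0.0]
opening: 59.8
finger_force: 5.0
```

Call:
apply_moves(motion=[0,0,-0.3,0,0,0,-0.7,0,0,0,-0.8,0,0,0,0,0,0,0,0,0], newtons=8)

```text
clock: 40.8
eef_pos: [570.0, -47.6, 105.1]
ee_rot: [0.097, 0.995, 0.0, -0.0]
contact_force: [-0.0, 0.3, -0.9]
opening: 60.0
finger_force: 8.0
```

```bash
python3 -c "
from h import *
plan((660.1-.5*20,34-.866*20),106,-30)"
```

```text
pos [570.  -47.6 105.1] yaw 78.8 turn 3.799 shift [ 2.392  0.931 -0.023] n 2.4 F [-0.   0.3 -0.9] t 40.8 open 60.0
```

Call:
apply_moves(motion=[0,0,0,0.343,0,0,0,0.343,0,0,0,0.343,0,0,0,0.343,0,0,0,0.343,0,0,0,0.343,0,0,0,0.343,0,0,0,0])

```text
clock: 41.8
eef_pos: [569.2, -47.4, 103.7]
ee_rot: [0.642, 0.767, -0.001, -0.001]
contact_force: [0.4, -0.3, -0.2]
opening: 59.8
finger_force: 8.0
```

```bash
python3 -c "
from h import *
plan((663.6,14.3),106,10)"
```

```text
pos [569.2 -47.4 103.7] yaw 10.1 turn 0.005 shift [ 1.11   2.591 -0.057] n 2.6 F [ 0.4 -0.3 -0.2] t 41.8 open 59.8
```

Call:
apply_moves(motion=[0.22,0.52,0,0,0.22,0.52,0,0,0.22,0.52,0,0,0.22,0.52,0,0,0.22,0.52,0,0,0,0,0,0,0,0,0,0])

```text
clock: 42.68
eef_pos: [664.0, 13.6, 104.4]
ee_rot: [0.642, 0.767, -0.001, -0.001]
contact_force: [0.7, -1.0, -0.4]
opening: 59.4
finger_force: 8.0
```

```bash
python3 - <<'E'
from h import *
plan((663.6,14.3),60,10)
d=snapshot("scene");box=(225,180,275,222);m=lidmask(d,box)
k,l,st,ce=cv2.connectedComponentsWithStats(m);i=1+np.argmax(st[1:,4]);print(st[i],ce[i].round(1))
hsv=cv2.cvtColor(d["image"],cv2.COLOR_BGR2HSV)
x0,y0,w,h=st[i,:4]
for r in range(y0,y0+h): print(r,"".join("#" if v==i else "." for v in l[r,x0-1:x0+w+1]),hsv[r,x0+w//2-3:x0+w//2+4,2].mean().round())
s=get_state();R=Ro.from_quat(s["ee_rot"]).as_matrix();tx,ty=R[:,0],R[:,1];z=np.array([0,0,1]);g=s["eef_pos"]+5*z
for L in(20,26):
  for a in(-.3,-.15,0,.15,.3,.45):
    u=np.cos(a)*tx-np.sin(a)*z;n=np.sin(a)*tx+np.cos(a)*z
    q=np.vstack([proj(d,g+kk*u+j*ty+hh*n) for hh in(4,-4) for kk in(L-30,L+30) for j in(-30,30)])
    hull=cv2.convexHull(q.astype(np.float32));print(L,a,"corners near top",q[2:4].round(1).tolist(),"far",q[:2].round(1).tolist(),"near bottom",q[6:8].round(1).tolist(),"area",round(cv2.contourArea(hull)))
E
```

```text
pos [664.   13.6 104.4] yaw 10.2 turn 0.006 shift [ 0.02  -0.007  1.109] n 1.1 F [ 0.7 -1.  -0.4] t 42.67 open 59.4
[238 198  27  24 395] [250.5 209.9]
198 .............####............ 91.0
199 ...........#######........... 113.0
200 ...........########.......... 140.0
201 .........###########......... 151.0
202 .......##############........ 154.0
203 .......###############....... 154.0
204 ......#################...... 155.0
205 .....###################..... 156.0
206 .....####################.... 156.0
207 .....#####################... 156.0
208 .....#######################. 157.0
209 ...#########################. 157.0
210 ..##########################. 161.0
211 .##########################.. 162.0
212 .#########################... 158.0
213 .########################.... 152.0
214 ..######################..... 151.0
215 ...###################....... 153.0
216 ....#################........ 155.0
217 .....###############......... 158.0
218 ......#############.......... 156.0
219 .......##########............ 152.0
220 ........########............. 140.0
221 .........######..........
[... 1092 characters left out ...]
, [249.3, 221.7]] far [[251.5, 195.7], [234.4, 208.8]] near bottom [[267.0, 209.7], [249.7, 223.5]] area 478
26 0 corners near top [[267.0, 209.8], [249.7, 223.6]] far [[251.6, 195.7], [234.5, 208.8]] near bottom [[267.0, 211.4], [249.8, 225.1]] area 504
26 0.15 corners near top [[267.0, 211.5], [249.8, 225.2]] far [[251.8, 195.7], [234.6, 208.8]] near bottom [[266.7, 212.7], [249.6, 226.4]] area 518
26 0.3 corners near top [[266.6, 212.8], [249.6, 226.4]] far [[252.0, 195.8], [234.8, 208.9]] near bottom [[266.0, 213.7], [249.1, 227.2]] area 520
26 0.45 corners near top [[266.0, 213.7], [249.1, 227.3]] far [[252.2, 195.9], [235.0, 209.0]] near bottom [[265.1, 214.3], [248.3, 227.7]] area 514
```

Call:
apply_moves(motion=[0.09,0,0,0,0,0,0.4,0,0,0,0.4,0,0,0,0.3,0,0,0,0,0,0,0,0,0], newtons=3)

```text
clock: 43.48
eef_pos: [664.7, 17.3, 61.5]
ee_rot: [0.642, 0.766, 0.0, 0.0]
contact_force: [0.4, -0.2, 0.0]
opening: 59.9
finger_force: 3.0
```

Call:
apply_moves(motion=[0,0,0.04,0,0,0,0.04,0,0,0,0.04,0,0,0,0.04,0,0,0,0,0])

```text
clock: 44.1
eef_pos: [664.3, 17.4, 54.7]
ee_rot: [0.642, 0.766, -0.0, -0.0]
contact_force: [0.2, 0.4, -0.7]
opening: 59.7
finger_force: 3.0
```

Call:
apply_moves(motion=[0,0,0.03,0,0,0,0,0])

```text
clock: 44.35
eef_pos: [664.6, 17.4, 53.8]
ee_rot: [0.642, 0.766, 0.0, 0.0]
contact_force: [-0.2, -0.8, 0.6]
opening: 59.9
finger_force: 3.0
```

Call:
apply_moves(motion=[0,0,0.03,0,0,0,0.02,0,0,0,0,0])

```text
clock: 44.72
eef_pos: [664.6, 17.3, 52.1]
ee_rot: [0.642, 0.766, 0.0, 0.0]
contact_force: [-2.5, -0.6, 4.3]
opening: 60.0
finger_force: 3.0
```

Call:
apply_moves(motion=[0,0,0.03,0,0,0,0,0])

```text
clock: 44.98
eef_pos: [664.6, 17.3, 50.5]
ee_rot: [0.642, 0.766, 0.0, 0.0]
contact_force: [-0.7, -0.7, 3.3]
opening: 60.1
finger_force: 3.0
```

Call:
apply_moves(motion=[0,0,0.03,0,0,0,0,0])

```text
clock: 45.22
eef_pos: [664.6, 17.4, 49.2]
ee_rot: [0.642, 0.766, 0.0, 0.0]
contact_force: [-0.7, -0.3, 3.1]
opening: 59.6
finger_force: 3.0
```

Call:
apply_moves(motion=[0,0,-0.02,0,0,0,0,0,0,0,0,0,0,0,0,0,0,0,-0.2,0,0,0,-0.6,0,-0.5,0,-0.7,0,-0.8,0,-0.6,0,-0.8,0,0,0,-0.5,0,0,0,0,0,0,0], gripper=0.9)

```text
clock: 46.6
eef_pos: [682.4, -86.2, 133.8]
ee_rot: [0.643, 0.766, -0.0, -0.0]
contact_force: [-0.5, -0.4, -0.0]
opening: 78.4
finger_force: 0.0
```

```bash
cat >> h.py <<'E'
def check(ctr,yawx,dx=26):
    for n in("scene","top"):
        d=snapshot(n);c=proj(d,np.r_[ctr,59])[0].astype(int);box=(c[0]-dx,c[1]-22,c[0]+dx,c[1]+22)
        m=lidmask(d,box);k,l,st,ce=cv2.connectedComponentsWithStats(m)
        i=1+np.argmin([np.hypot(*(ce[j]-c)) if st[j,4]>150 else 999 for j in range(1,k)])
        q=cv2.findContours((l==i).astype(np.uint8),0,1)[0][0];h=cv2.convexHull(np.vstack([proj(d,quad(ctr,63,yawx)),proj(d,quad(ctr,55,yawx))]).astype(np.float32))
        M=cv2.moments(h);pc=np.array([M["m10"],M["m01"]])/M["m00"]
        print(n,"cen",ce[i].round(1),"pred",pc.round(1),"area",st[i,4],round(M["m00"]),"rect",cv2.minAreaRect(q)[1:],cv2.minAreaRect(h)[1:],"offset mm",(cast(d,ce[i],59)-cast(d,pc,59)).round(1)[0,:2])
E
python3 -c "
from h import *
plan((660,34),70,10)
check((660.1,34),100)
check((659,-182.3),60)"
```

```text
pos [682.4 -86.2 133.8] yaw 9.9 turn -0.002 shift [ 3.057 -0.03   1.594] n 3.1 F [-0.5 -0.4 -0. ] t 46.6 open 78.4
scene cen [250.3 219.8] pred [250.3 218.6] area 442 464 rect ((20.61493682861328, 23.2698917388916), 51.34019470214844) ((21.469463348388672, 24.268728256225586), 51.14154052734375) offset mm [1.8 3.4]
top cen [241.7 171.9] pred [239.8 172. ] area 535 456 rect ((26.066484451293945, 44.60193634033203), 13.13402271270752) ((21.421676635742188, 21.347484588623047), 78.87665557861328) offset mm [ 0.4 -5.4]
scene cen [210. 153.] pred [213.  165.8] area 1 352 rect ((0.0, 0.0), 0.0) ((17.371431350708008, 21.426115036010742), 87.73247528076172) offset mm [-15.8 -49.1]
top cen [321.1 171.2] pred [316.3 170.7] area 251 459 rect ((11.067129135131836, 43.90243148803711), 9.727579116821289) ((21.461444854736328, 21.458234786987305), 28.31122589111328) offset mm [ -1.6 -13.6]
```

Call:
apply_moves(motion=[0,0,0,-0.343,0,0,0,-0.343,0,0,0,-0.343,0,0,0,-0.343,0,0,0,-0.343,0,0,0,-0.343,0,0,0,-0.343,0,0,0,0], gripper=0)

```text
clock: 47.8
eef_pos: [682.5, -83.8, 133.9]
ee_rot: [0.097, 0.995, 0.0, -0.0]
contact_force: [-0.2, 0.8, 0.5]
opening: 6.5
finger_force: 0.0
```

```bash
python3 -c "
from h import *
plan(bp(3,18),90)"
```

```text
pos [682.5 -83.8 133.9] yaw 78.8 turn -0.002 shift [ 4.022 -1.903  1.098] n 4.0 F [-0.2  0.8  0.5] t 47.8 open 6.5
```

Call:
apply_moves(motion=[0.8,-0.38,0,0,0.8,-0.38,0,0,0.8,-0.38,0,0,0.8,-0.38,0,0,0.82,-0.38,0,0,0,0,0.5,0,0,0,0.5,0,0,0,0,0])

```text
clock: 48.8
eef_pos: [508.8, -127.5, 92.7]
ee_rot: [0.099, 0.995, 0.001, -0.002]
contact_force: [0.4, -0.6, -0.6]
opening: 0.3
finger_force: 0.0
```

```bash
python3 -c "
from h import *
plan(bp(3,18),50)
check((660.1,34),100)
check((659,-182.3),60)"
```

```text
pos [ 508.8 -127.5   92.7] yaw 78.7 turn -0.006 shift [-0.029  0.006  1.067] n 1.1 F [ 0.4 -0.6 -0.6] t 48.8 open 0.3
scene cen [250.3 219.8] pred [250.3 218.6] area 448 464 rect ((22.62741470336914, 21.92030906677246), 45.0) ((21.469463348388672, 24.268728256225586), 51.14154052734375) offset mm [1.9 3.3]
top cen [238.9 171.9] pred [239.8 172. ] area 426 456 rect ((20.78830909729004, 20.984426498413086), 78.69007110595703) ((21.421676635742188, 21.347484588623047), 78.87665557861328) offset mm [0.5 2.8]
scene cen [213.2 165.8] pred [213.  165.8] area 347 352 rect ((17.0, 20.0), 90.0) ((17.371431350708008, 21.426115036010742), 87.73247528076172) offset mm [-0.3  0.4]
top cen [316.6 171. ] pred [316.3 170.7] area 412 459 rect ((20.72493553161621, 20.115379333496094), 28.300756454467773) ((21.461444854736328, 21.458234786987305), 28.31122589111328) offset mm [-0.9 -0.8]
```

Call:
apply_moves(motion=[0,0,0.5,0,0,0,0.57,0,0,0,0.07,0,0,0,0.07,0,0,0,0.07,0,0,0,0.07,0,0,0,0.07,0,0,0,0.07,0,0,0,0.07,0,0,0,0.06,0,0,0,0,0])

```text
clock: 50.38
eef_pos: [509.7, -128.3, 28.9]
ee_rot: [0.097, 0.995, 0.0, -0.001]
contact_force: [-0.5, 0.1, 0.6]
opening: 0.3
finger_force: 0.0
```

Call:
apply_moves(motion=[0,0,0.05,0,0,0,0.03,0,0,0,0.03,0,0,0,0,0])

```text
clock: 50.88
eef_pos: [509.8, -128.4, 26.1]
ee_rot: [0.097, 0.995, 0.0, -0.001]
contact_force: [-6.2, 2.9, 13.2]
opening: 0.6
finger_force: 6.8
```

Call:
apply_moves(motion=[0,0,0.03,0,0,0,0,0])

```text
clock: 51.12
eef_pos: [509.9, -128.4, 25.9]
ee_rot: [0.097, 0.995, 0.0, -0.001]
contact_force: [-10.6, 3.7, 22.6]
opening: 0.4
finger_force: 11.3
```

Call:
apply_moves(motion=[0,0,-0.3,0,0,0,-0.7,0,0,0,-1,0,0.8,0,-0.5,0,0.8,0,0,0,0.8,0,0,0,0.8,0,0,0,0,0,0,0,0,0,0,0])

```text
clock: 52.25
eef_pos: [385.5, -104.1, 124.3]
ee_rot: [0.097, 0.995, -0.0, 0.001]
contact_force: [0.3, -0.5, 0.9]
opening: 0.6
finger_force: 0.0
```

```bash
python3 - <<'E'
from h import *
check((660.1,34),100)
d=snapshot("scene");t=snapshot("top")
for n,dd,box in(("sc",d,(228,195,285,250)),("top",t,(220,150,285,205))):
    hsv=cv2.cvtColor(dd["image"],cv2.COLOR_BGR2HSV);x0,y0,x1,y1=box
    m=np.zeros(hsv.shape[:2],np.uint8);m[y0:y1,x0:x1]=(hsv[y0:y1,x0:x1,1]<45)*255
    k,l,st,ce=cv2.connectedComponentsWithStats(m);i=1+np.argmax(st[1:,4]);mm=(l==i)
    print(n,st[i])
    for r in range(st[i,1],st[i,1]+st[i,3]): print(r,"".join("#" if v else "." for v in mm[r,st[i,0]:st[i,0]+st[i,2]]))
# plates: grey in pockets 1,3 vs level prediction
for n,dd in(("sc",d),("top",t)):
  hsv=cv2.cvtColor(dd["image"],cv2.COLOR_BGR2HSV)
  for p in(1,3):
    c=proj(dd,np.r_[P[p],26])[0].astype(int);m=np.zeros(hsv.shape[:2],np.uint8);m[c[1]-16:c[1]+16,c[0]-17:c[0]+17]=(hsv[c[1]-16:c[1]+16,c[0]-17:c[0]+17,1]<55)*255
    k,l,st,ce=cv2.connectedComponentsWithStats(m);i=1+np.argmax(st[1:,4]);print(n,p,st[i],ce[i].round(1),cast(dd,ce[i],26).round(1),cv2.minAreaRect(cv2.findContours((l==i).astype(np.uint8),0,1)[0][0]))
E
```

```text
scene cen [250.3 219.8] pred [250.3 218.6] area 443 464 rect ((22.62741470336914, 21.21320343017578), 45.0) ((21.469463348388672, 24.268728256225586), 51.14154052734375) offset mm [1.9 3.4]
top cen [238.8 171.8] pred [239.8 172. ] area 428 456 rect ((20.78830909729004, 20.984426498413086), 78.69007110595703) ((21.421676635742188, 21.347484588623047), 78.87665557861328) offset mm [0.7 3. ]
sc [243 223  29  14 109]
223 .....................#.......
224 ....................######...
225 ....................#######..
226 ......................######.
227 .........................####
228 ...............######.....###
229 #..............##########.###
230 ##............############.#.
231 .##.........####......####...
232 .###......#####..............
233 ...##.....#####..............
234 ....##..######...............
235 ....##########...............
236 ......#.###..................
top [225 183   7   6  26]
183 ...##..
184 ..####.
185 .######
186 #######
187 #####..
188 .##....
sc 1 [280 196  29  23 423] [294.7 206.8] [[523.   53.8  26. ]] ((294.6000061035156, 206.79998779296875), (17.708755493164062, 25.298221588134766), 71.56504821777344)
sc 3 [258 152  26  19 312] [270.8 161.2] [[ 489.2 -124.1   26. ]] ((270.8500061035156, 161.04998779296875), (14.546475410461426, 23.084625244140625), 71.56504821777344)
top 1 [223 208  24  27 528] [234.5 221.4] [[522.3  53.1  26. ]] ((234.40542602539062, 221.56759643554688), (22.029464721679688, 24.659847259521484), 9.462322235107422)
top 3 [285 219  25  26 534] [296.7 231.6] [[ 489.1 -124.4   26. ]] ((296.8468322753906, 231.7456512451172), (22.27638053894043, 24.329151153564453), 8.746161460876465)
```

Mug A has not moved, its lid is about 3 mm off, and plates 1 and 3 are level. I'll do one gentle regrip to centre the lid.

Call:
apply_moves(motion=[0,0,0,0.343,0,0,0,0.343,0,0,0,0.343,0,0,0,0.343,0,0,0,0.343,0,0,0,0.343,0,0,0,0.343,0,0,0,0,0,0,0,0,0,0,0,0,0,0,0,0], gripper=1)

```text
clock: 53.82
eef_pos: [384.6, -103.7, 123.8]
ee_rot: [0.642, 0.767, 0.0, 0.0]
contact_force: [0.7, -0.3, 0.7]
opening: 86.5
finger_force: 0.0
```

```bash
python3 -c "
from h import *
plan((661.3,37.2),70,10)"
```

```text
pos [ 384.6 -103.7  123.8] yaw 10.1 turn 0.004 shift [2.268 7.423 1.344] n 7.4 F [ 0.7 -0.3  0.7] t 53.83 open 86.5
```

Call:
apply_moves(motion=[0.227,0.742,0,0,0.227,0.742,0,0,0.227,0.742,0,0,0.227,0.742,0,0,0.227,0.742,0,0,0.227,0.742,0,0,0.227,0.742,0,0,0.227,0.742,0,0,0.227,0.742,0,0,0.227,0.742,0,0,0,0,0,0,0,0,0,0,0,0,0.6,0,0,0,0.5,0,0,0,0,0])

```text
clock: 55.7
eef_pos: [658.5, 37.3, 77.1]
ee_rot: [0.643, 0.766, -0.002, -0.002]
contact_force: [0.1, 0.4, 0.2]
opening: 87.0
finger_force: 0.0
```

```bash
python3 -c "
from h import *
plan((661.3,37.2),55,10)"
```

```text
pos [658.5  37.3  77.1] yaw 10.0 turn 0.001 shift [-0.014  0.068  0.552] n 0.6 F [0.1 0.4 0.2] t 55.7 open 87.0
```

Call:
apply_moves(motion=[0,0.04,0.3,0,0,0,0.25,0,0,0,0,0,0,0,0,0])

```text
clock: 56.2
eef_pos: [662.7, 37.8, 57.9]
ee_rot: [0.642, 0.766, 0.0, 0.0]
contact_force: [-0.3, 0.4, 0.2]
opening: 86.7
finger_force: 0.0
```

Call:
apply_moves(motion=[0,0,0,0,0,0,0,0,0,0,0,0,0,0,0,0,0,0,0,0,0,0,0,0], gripper=0, newtons=5)

```text
clock: 56.95
eef_pos: [662.6, 37.8, 57.9]
ee_rot: [0.642, 0.766, 0.0, 0.0]
contact_force: [-0.8, -0.6, 1.5]
opening: 59.8
finger_force: 5.0
```

Call:
apply_moves(motion=[0,0,-0.08,0,0,0,0,0,-0.074,-0.078,0,0,0,0,0,0,0,0,0.08,0,0,0,0,0,0,0,0,0])

```text
clock: 57.82
eef_pos: [660.0, 34.4, 57.6]
ee_rot: [0.642, 0.766, -0.0, -0.0]
contact_force: [-0.9, 0.1, -0.1]
opening: 60.0
finger_force: 5.0
```

Call:
apply_moves(motion=[0,0,0,0,0,0,0,0,0,0,0,0,0,0,0,0,0,0,-0.2,0,0,0,-0.6,0,0,0,-0.7,0,0,-0.5,-0.5,0,0,-0.8,0,0,0,-0.8,0,0,0,-0.8,0,0,0,-0.8,0,0,0,-0.8,0,0,0,-0.8,0,0,0,-0.8,0,0,0,0,0,0], gripper=1)

```text
clock: 59.82
eef_pos: [418.6, -8.4, 138.1]
ee_rot: [0.643, 0.766, 0.0, 0.0]
contact_force: [-0.2, 0.6, 0.8]
opening: 87.1
finger_force: 0.0
```

```bash
python3 - <<'E'
from h import *
plan((660,34),55,10)
check((660.1,34),100);check((659,-182.3),60)
d=snapshot("scene");hsv=cv2.cvtColor(d["image"],cv2.COLOR_BGR2HSV)
x0,y0,x1,y1=(228,195,285,250);m=np.zeros(hsv.shape[:2],np.uint8);m[y0:y1,x0:x1]=(hsv[y0:y1,x0:x1,1]<45)*255
k,l,st,ce=cv2.connectedComponentsWithStats(m);print("mugA",st[1+np.argmax(st[1:,4])])
t=snapshot("top");m=lidmask(t,(250,208,282,243));M=cv2.moments(m,True);c=(M["m10"]/M["m00"],M["m01"]/M["m00"]);print("lid2",c,M["m00"],cast(t,c,34).round(1))
E
```

```text
pos [418.6  -8.4 138.1] yaw 10.0 turn 0.0 shift [-5.000e-03  6.128e+00  2.078e+00] n 6.1 F [-0.2  0.6  0.8] t 59.83 open 87.1
scene cen [250.1 218.7] pred [250.3 218.6] area 438 464 rect ((21.92030906677246, 20.50609588623047), 45.0) ((21.469463348388672, 24.268728256225586), 51.14154052734375) offset mm [ 0.6 -0. ]
top cen [240.  172.2] pred [239.8 172. ] area 429 456 rect ((20.78830909729004, 20.984426498413086), 78.69007110595703) ((21.421676635742188, 21.347484588623047), 78.87665557861328) offset mm [-0.4 -0.4]
scene cen [213.2 165.8] pred [213.  165.8] area 347 352 rect ((17.0, 20.0), 90.0) ((17.371431350708008, 21.426115036010742), 87.73247528076172) offset mm [-0.3  0.4]
top cen [316.7 171. ] pred [316.3 170.7] area 418 459 rect ((20.78551483154297, 20.29987335205078), 29.05459976196289) ((21.461444854736328, 21.458234786987305), 28.31122589111328) offset mm [-0.8 -1.1]
mugA [243 223  29  14 133]
lid2 (269.1857707509881, 222.89328063241106) 253.0 [[515.6 -45.9  34. ]]
```

Both lids are centred within 1 mm. I'll clear the arm for one check of the spare lid.

Call:
apply_moves(motion=[0.8,0,-0.5,0,0.8,0,-0.5,0,0.8,0,0,0,0.8,0,0,0,0.8,0,0,0,0.8,0,0,0,0,0,0,0,0,0,0,0])

```text
clock: 61.12
eef_pos: [386.4, 180.6, 177.6]
ee_rot: [0.642, 0.767, -0.0, 0.0]
contact_force: [-0.1, -0.8, 0.1]
opening: 87.2
finger_force: 0.0
```

```bash
python3 - <<'E'
from h import *
t=snapshot("top");m=lidmask(t,(250,208,282,243))
k,l,st,ce=cv2.connectedComponentsWithStats(cv2.inRange(cv2.cvtColor(t["image"],cv2.COLOR_BGR2HSV),(0,120,75),(14,255,255))&m)
i=1+np.argmax(st[1:,4]);print(st[i],ce[i].round(1),cast(t,ce[i],34).round(1))
d=snapshot("scene");hsv=cv2.cvtColor(d["image"],cv2.COLOR_BGR2HSV);b=(hsv[...,2]>110).astype(np.uint8)*255&lidmask(d,(262,165,302,200))
k,l,st,ce=cv2.connectedComponentsWithStats(b);i=1+np.argmax(st[1:,4]);print(st[i],ce[i].round(1),cast(d,ce[i],34).round(1))
E
```

```text
[254 215  24  22 400] [266.  225.5] [[508.5 -36.8  34. ]]
[270 173  25  20 318] [281.5 182.2] [[509.7 -34.3  34. ]]
```

Lid 2 is unchanged and level in its pocket. Handing in.

```bash
python3 -c "
from cell import *
print(hand_in())"
```

```text
the job is handed in; nothing more can be done
None
```

The job is handed in: both mugs have a lid centred to about 1 mm and resting level on the rim, the spare lid lies level in the middle pocket, and the two emptied pocket floors are pressed level again.

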